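# Stamp the inspection ring on a tilted plate

### The arm

A 7-joint arm with a two-finger parallel gripper is mounted at the origin on a cart in front of the work surface, level with it; the furniture and walls round the work are solid. World frame = base frame: x ahead of the robot, y to its left, z up, the work surface at z = 0. Lengths are in m, angles in rad, forces in N, time in s.
With the tool pointing down it reaches from about 0.425 to 0.825 m from the base axis. Payload 3.6 kg.
Tool frame: the origin (TCP) lies at the very end of the fingers, on their centre line; the grasp point (between the pads) lies 19 mm behind it; z points along the fingers, y is the direction in which the jaws open and shut (so a half turn about z gives the same grasp; the last joint's range is limited). The gripper opens to 85 mm and grips with 20 to 120 N. Pads are 22 mm wide; open, the fingers measure 114 mm over their backs; the gripper's body (76 mm by 85 mm) begins 54 mm behind the grasp point. The pads swing forward as they close: fully open they stand 13 mm farther back than shut.
Start: joints at [1.113, 0.615, -0.013, 1.423, 0.008, 1.103, -0.04], TCP at [0.271, -0.591, 0.231] pointing down, gripper open.
Joint ranges: [-3.12, 3.12], [-0.3, 2.06], [-1.34, 1.32], [0.26, 2.42], [-1.36, 4.5], [0.01, 1.98], [-2.84, 2.84]. Speed limits (rad/s): [2.79, 2.79, 3.14, 3.14, 3.14, 3.14, 3.14].

### API

Orientations are given as a unit quaternion [w, x, y, z].
In Python, from bench import r, viewer gives the robot as it stands.
- The arm moves only by the tool jog_arm, never from a script. Its argument "steps" is a list of rows, each a list of 3 entries, a list of its own where there are three numbers: the shift along the world's x, y, z in cm, then the turn, a rotation vector about the world's x, y, z in rad, then the finger opening in cm, from 0 to 8.54. A call has 1 to 8 rows; each row is the pose to reach, as a shift and turn from the pose commanded when the call began; what a row does not reach only later rows make up. A row lasts 1/12 s, in which the tool goes at most 41.7 mm and 7.16 degrees, less where a joint would pass 70% of its speed; a pose out of reach is approached as far as the arm can. A call with a gripper value outside its range is refused whole. The fingers move at their own pace and stop on an object; "grip_force" is the grip in N (left out, the last holds). Time passes only in rows, so rows that repeat a pose let the fingers close. It gives the time, the measured TCP pose, the force and the opening at its end, in the units of the state.
- r.observe(): the state, without advancing time (a new reading comes with each control period).
- viewer.snapshot(name): name is "scene" or "side" or "wrist"; returns the picture (384x512x3 uint8, blue, green, red); there is no depth.
- viewer.calibration(name): a dict with "fx", "fy", "cx", "cy" (pixels), "camera_from_world" (4x4, takes a point from world to camera coordinates). Camera axes: x right, y down, z forward; pixel columns grow to the right and rows downward; lengths in m; the calibration is good to about 2 mm. A picture is of the moment at which its call begins: read the wrist's pose just before it. calibration takes no time and is no camera call; for the wrist camera it gives the pose at the moment of the call.
- r.job_done(): hands the job in, once; it reports no verdict.
The state is a dict: "clock": time; "joints": joint angles; "joint_velocities": joint speeds; "effort": joint torques, N m; "tcp_pos": TCP position; "tool_rot": TCP orientation; "contact_force": force on the tool from outside, world axes, zero at the start; "ft_torque": the same for the moment, N m; "width": opening from 0.0 (shut) to 1.0 (fully open).
Only numpy, scipy, OpenCV 4.12 (cv2) and the standard library are available. Lean on these libraries where they do the work, as an engineer would, in place of code of your own. Each camera call takes 0.05 s, during which the arm holds its last target.

### The job

Pick up the spring hand stamp from its ink pad and stamp the blank on the tilted angle plate: set the stamp's round face squarely on the sloping blank, wholly inside the printed ring, press straight in with an even force of about 14 N for a second (never near 25 N), and lift it straight off without rocking it or sliding out of the ring. Then stand the stamp upright on the ink pad again and let go, leaving the tape roll, ring gauge and marker where they are.

Things in the scene. Friction and masses are not known exactly. Their poses are not given: they have to be found in the camera images.
- stamp_grip (a point): centre of the loose hand stamp, half-way up (62 mm above its foot), and the place to grip it: a plain black round handle 30 mm in diameter from 46 to 100 mm above the foot, with a 38 mm head above it and a 35 mm collar with a yellow band below it. z points up along the stamp, away from its foot
- stamp_face (a point): centre of the stamp's flat brass foot face, 34 mm in diameter, as it is when not pressed in (this point is fixed to the handle, so it does not show the spring's travel); z points up along the stamp
- stamp: the whole stamp, 125 mm tall, about 0.23 kg, starts upright on the ink pad; origin at the centre of the unpressed foot face, z up along the stamp. The brass foot is sprung: it starts to yield at 4 N, goes into the handle 1 mm for each further 3 N, and meets its stop after 6 mm (22 N)
- ring_base (a point): point on the sloping grey face straight under the printed ring's centre. z: square to the face, outward (leans 6 to 19 degrees to the low side, roughly to the robot); x up the slope, y across. The clamped aluminium blank (88 mm in x, 80 in y) is centred here; its top is 7 to 16 mm above along z, not told: find it by touch. The blue ring on it has a white middle 43 mm wide
- angle_plate: the fixed angle plate: dark base 160 x 136 x 12 mm, two side cheeks up to 91 mm high at y = +-63 mm, the grey tilting face and the blank, clamped; origin at the centre of its underside, -x is its low hinge side
- pad_top (a point): centre of the ink pad's blue fabric top, 88 x 88 mm and level, 14 mm above the bench, in a black tray 100 x 100 mm, fixed to the bench; z up
- tape_roll: bystander: roll of cream tape lying flat, 94 mm in diameter, 19 mm high; origin at the centre of its underside; loose
- ring_gauge: bystander: steel ring 58 mm in diameter, 18 mm high, lying flat; origin at the centre of its underside; loose
- marker_black: bystander: black marker with grey end, 136 mm long, 17 mm thick, lying along its own y; origin at the centre of its underside; loose
There are look-alikes about, which are no part of the job. Leave any orange look-alike of the stamp alone.

How it is judged:
By the outcome, as a careful person would: the job done as asked, in the order asked, and still so for the second after the job is handed in, with the robot touching nothing.
It also fails if it takes over 64 s, if anything falls off the work surface, if the arm or the gripper's body presses on something with over 40 N, if the wrist force passes 120 N, or if a joint passes its speed limit or range.

## Working session

There is one attempt and no reset: what is moved stays moved. The work goes in short steps, Python scripts to look and compute and a tool call to move; the robot and the scene stay as the last step left them, time stands still between calls to the robot, and variables do not carry over. Pictures are saved under pics/ and viewed, and the job is handed in when it is done.

Besides the shell and the picture viewer there is one more tool, called after "Emit:" as name(argument=value, ...) on one line, values as JSON. jog_arm: Moves the arm, as the interface text tells. Its arguments: {"type":"object","properties":{"steps":{"type":"array","items":{"type":"array"}},"grip_force":{"type":"number"}},"required":["steps"]}

```bash
mkdir -p pics; ls
python3 - <<'E'
from bench import r, viewer
import cv2, numpy as np
print(r.observe())
for n in ["scene","side","wrist"]:
    c=viewer.calibration(n); print(n,c["fx"],c["fy"],c["cx"],c["cy"]); print(np.round(np.array(c["camera_from_world"]),4).tolist())
    cv2.imwrite(f"pics/{n}0.png",viewer.snapshot(n))
E
```

```text
pics
{'clock': 0.0, 'joints': array([ 1.1135088 ,  0.61592921, -0.01261264,  1.42490164,  0.00807681,
        1.10337753, -0.04039928]), 'joint_velocities': array([-2.11142286e-04, -9.49358171e-04,  1.11178708e-03,  6.24074007e-05,
        1.51521523e-03,  3.08267744e-04,  8.74343006e-04]), 'effort': array([ 1.96071760e-04, -4.69213700e+01,  2.59088790e-01, -1.71034902e+01,
        9.95284558e-03,  9.70937050e-03,  1.04313111e-05]), 'tcp_pos': array([ 0.27112664, -0.58991851,  0.23013074]), 'tool_rot': array([-1.25143145e-03,  9.76885764e-01,  2.13758177e-01, -2.83207506e-04]), 'contact_force': array([-0.72520108,  0.02478122, -1.1519999 ]), 'ft_torque': array([-0.03373506,  0.02794692, -0.03288226]), 'width': 0.9985594719279947}
scene 407.82864185804266 407.82864185804266 256.4509202147231 189.26460438579414
[[0.8853, -0.465, 0.0049, -0.4637], [-0.2297, -0.4463, -0.8649, 0.1919], [0.4044, 0.7646, -0.5019, 1.2407], [0.0, 0.0, 0.0, 1.0]]
side 388.16219182781145 388.16219182781145 250.32218796792574 191.9384166370007
[[-0.9997, -0.0163, 0.0174, 0.53], [-0.0238, 0.6479, -0.7614, 0.1075], [0.0011, -0.7616, -0.6481, 1.1026], [0.0, 0.0, 0.0, 1.0]]
wrist 296.9636336404606 296.9636336404606 257.2217589315893 188.37262386298337
[[0.4178, -0.9085, -0.0026, -0.6487], [-0.8594, -0.3961, 0.3232, -0.0425], [-0.2947, -0.1327, -0.9463, 0.383], [0.0, 0.0, 0.0, 1.0]]
```

View pics/scene0.png

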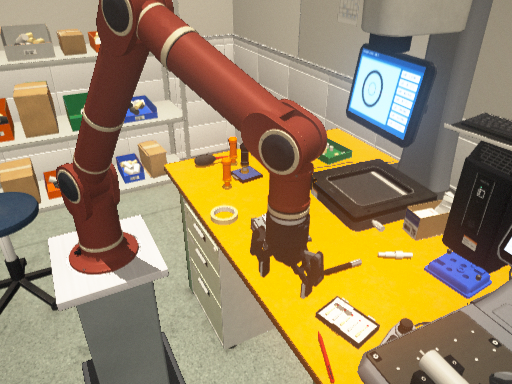

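View pics/side0.png

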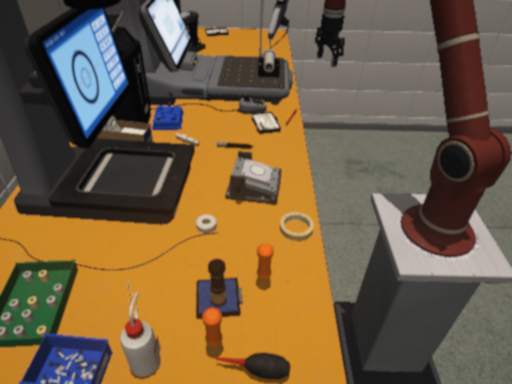

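View pics/wrist0.png

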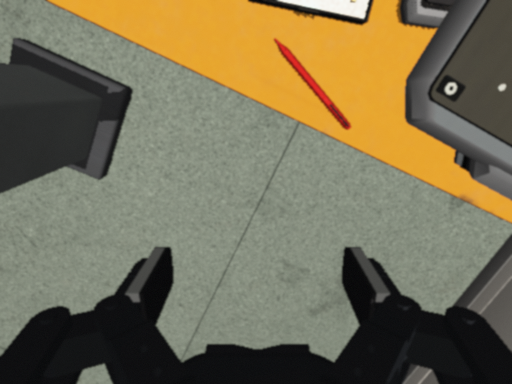

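The side view shows the black stamp at (218,283) on the blue pad (218,297), with orange look-alikes at (264,262) and (212,330). The angle plate is at (255,180), the tape roll at (297,225), the ring gauge at (206,224) and the marker at (235,145). In the scene view the arm hides the angle plate.

Things that could be taken for the stamp are the black one at (218,283), the two orange ones, and the glue bottle at (140,345). The black one fits, so I'll crop in on it.

```bash
cat > h.py <<'E'
import numpy as np, cv2
from scipy.spatial.transform import Rotation as R
from bench import r, viewer
def cal(n):
    c=viewer.calibration(n); return c["fx"],c["fy"],c["cx"],c["cy"],np.array(c["camera_from_world"])
def ray(c,u,v):
    fx,fy,cx,cy,T=c; Rm=T[:3,:3]; o=-Rm.T@T[:3,3]; d=Rm.T@np.array([(u-cx)/fx,(v-cy)/fy,1]); return o,d/np.linalg.norm(d)
def onz(c,u,v,z):
    o,d=ray(c,u,v); return o+d*(z-o[2])/d[2]
def proj(c,P):
    fx,fy,cx,cy,T=c; p=T[:3,:3]@np.asarray(P)+T[:3,3]; return np.array([fx*p[0]/p[2]+cx,fy*p[1]/p[2]+cy])
def st():
    s=r.observe(); q=s['tool_rot']; Rt=R.from_quat([q[1],q[2],q[3],q[0]])
    return s,s['tcp_pos'],Rt
E
python3 - <<'E'
from h import *
c=cal("side"); im=cv2.imread("pics/side0.png")
a=cv2.resize(im[235:355,170:300],None,fx=4,fy=4,interpolation=cv2.INTER_CUBIC)
b=cv2.resize(im[140:215,205:305],None,fx=6,fy=6,interpolation=cv2.INTER_CUBIC)
cv2.imwrite("pics/cropA.png",a);cv2.imwrite("pics/cropB.png",b)
for n,u,v,z in [("pad",218,297,.014),("plate",255,200,0),("tape",297,225,.01),("ring",206,224,.01),("marker",235,145,.01),("stamptop",217,264,.139),("or1",264,285,0),("or2",214,350,0)]:
    print(n,np.round(onz(c,u,v,z),3))
s,p,Rt=st(); print(Rt.as_matrix().round(3))
E
```

```text
pad [0.602 0.25  0.014]
plate [ 0.518 -0.109  0.   ]
tape [0.399 0.004 0.01 ]
ring [0.655 0.009 0.01 ]
marker [ 0.592 -0.393  0.01 ]
stamptop [0.599 0.254 0.139]
or1 [ 0.493  0.203 -0.   ]
or2 [0.601 0.372 0.   ]
[[ 0.909  0.418 -0.001]
 [ 0.418 -0.909  0.002]
 [-0.    -0.002 -1.   ]]
```

View pics/cropA.png

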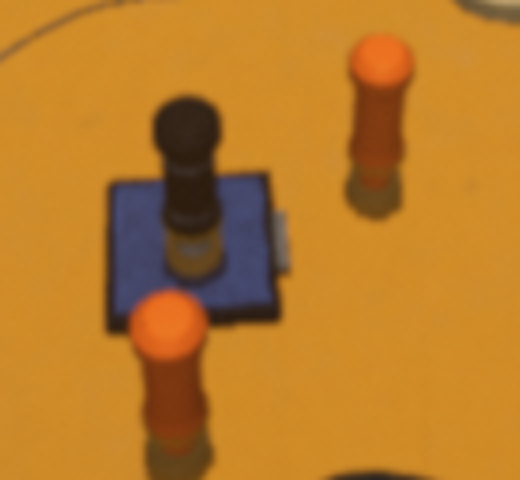

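View pics/cropB.png

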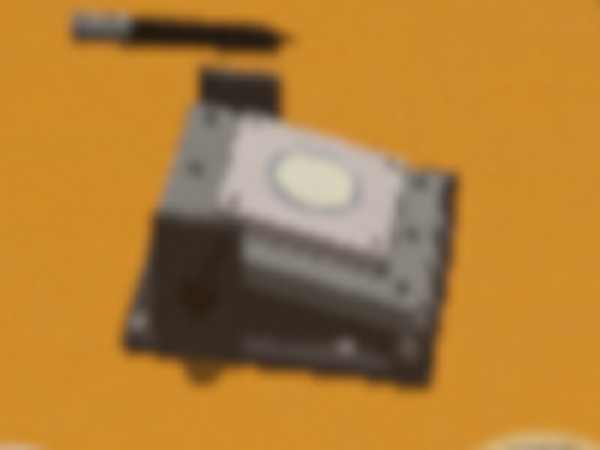

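Emit:
jog_arm(steps=[[[3, 5, 4], [0, 0, 0.1], 8.5], [[6, 9, 8], [0, 0, 0.2], 8.5], [[9, 13, 12], [0, 0, 0.3], 8.5], [[10, 17, 15], [0, 0, 0.4], 8.5], [[12, 20, 16], [0, 0, 0.5], 8.5], [[14, 24, 16], [0, 0, 0.6], 8.5], [[16, 27, 16], [0, 0, 0.7], 8.5], [[18, 30, 16], [0, 0, 0.8], 8.5]])

```text
clock: 0.82
tcp_pos: [0.4207, -0.3406, 0.3838]
tool_rot: [0.001, 0.815, 0.579, 0.0]
contact_force: [1.2, 0.4, -0.1]
width: 0.997
```

Run:
```python
from h import *
s,p,Rt=st(); print(s['clock'],p,s['joints'].round(3)); print(Rt.as_matrix().round(3))
c=cal("wrist"); im=viewer.snapshot("wrist"); cv2.imwrite("pics/w1.png",im); print(c[4].round(4).tolist())
T=c[4]; print("cam pos tool frame",Rt.inv().apply(-T[:3,:3].T@T[:3,3]-p))
```

```text
0.8167 [ 0.42066032 -0.34057824  0.38376615] [ 0.822  0.34  -0.268  1.47   0.091  1.342  0.212]
[[ 0.33   0.944  0.001]
 [ 0.944 -0.33  -0.002]
 [-0.001  0.002 -1.   ]]
[[0.9441, -0.3297, 0.0026, -0.5107], [-0.3126, -0.8928, 0.3244, -0.2645], [-0.1046, -0.307, -0.9459, 0.466], [0.0, 0.0, 0.0, 1.0]]
cam pos tool frame [ 8.36130801e-02  1.40258512e-04 -1.44215724e-01]
```

View pics/w1.png

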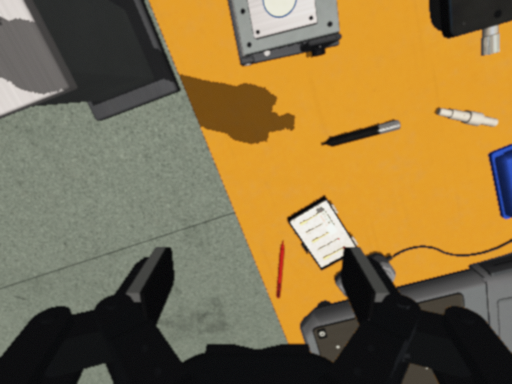

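The wrist view shows the angle plate at the top edge, with the blue ring near (280,5), and the marker at (360,133). I'll move nearer.

Emit:
jog_arm(steps=[[[1, 4, 0], [0, 0, 0], 8.5], [[1.5, 7, 0], [0, 0, 0], 8.5], [[2, 11, -1], [0, 0, 0], 8.5], [[2, 13, -1], [0, 0, 0], 8.5], [[2, 13, -1], [0, 0, 0], 8.5]])

```text
clock: 1.28
tcp_pos: [0.4407, -0.2054, 0.3721]
tool_rot: [-0.002, 0.814, 0.581, 0.001]
contact_force: [0.4, 0.0, 0.9]
width: 0.996
```

Run:
```python
from h import *
s,p,Rt=st(); print(s['clock'],p,s['joints'].round(3)); print(s['joint_velocities'].round(4))
c=cal("wrist"); im=viewer.snapshot("wrist"); cv2.imwrite("pics/w2.png",im); print(c[4].round(5).tolist())
np.savez("w2.npz",T=c[4],k=np.array(c[:4]))
cv2.imwrite("pics/w2c.png",cv2.resize(im[40:240,180:420],None,fx=3,fy=3,interpolation=cv2.INTER_CUBIC))
```

```text
1.2833 [ 0.44065629 -0.20544173  0.37212179] [ 0.643  0.255 -0.33   1.628  0.082  1.275 -0.031]
[ 0.0467  0.0232  0.0876 -0.055   0.051  -0.0078  0.045 ]
[[0.94613, -0.32378, -0.00109, -0.48326], [-0.30639, -0.89641, 0.32028, -0.13582], [-0.10467, -0.30269, -0.94732, 0.49998], [0.0, 0.0, 0.0, 1.0]]
```

View pics/w2.png

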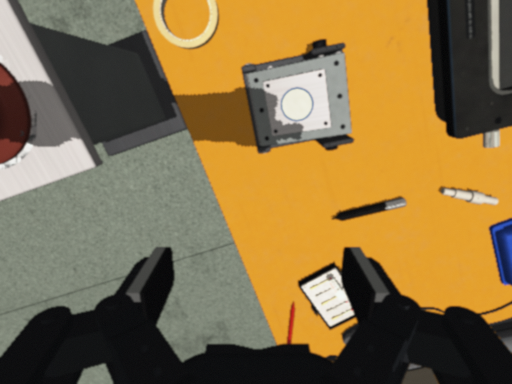

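Emit:
jog_arm(steps=[[[2.5, 3, -2], [0, 0, 0], 8.5], [[4.5, 6, -3], [0, 0, 0], 8.5], [[7, 9.5, -5], [0, 0, 0], 8.5], [[9, 12.5, -7], [0, 0, 0], 8.5], [[9, 12.5, -7], [0, 0, 0], 8.5], [[9, 12.5, -7], [0, 0, 0], 8.5]])

```text
clock: 1.83
tcp_pos: [0.5304, -0.0854, 0.3001]
tool_rot: [-0.002, 0.815, 0.579, -0.001]
contact_force: [-0.4, -0.5, 0.3]
width: 0.993
```

Run:
```python
from h import *
s,p,Rt=st(); print(s['clock'],p,s['joints'].round(3)); print(s['joint_velocities'].round(4))
c=cal("wrist"); im=viewer.snapshot("wrist"); cv2.imwrite("pics/w3.png",im)
np.savez("w3.npz",T=c[4],k=np.array(c[:4]))
c=cal("scene"); im=viewer.snapshot("scene"); cv2.imwrite("pics/s3.png",im)
```

```text
1.8333 [ 0.53036985 -0.08541639  0.30013248] [ 0.373  0.397 -0.371  1.634  0.153  1.143 -0.373]
[ 0.0517 -0.0411  0.0622 -0.0191  0.0213  0.0246  0.0183]
```

View pics/w3.png

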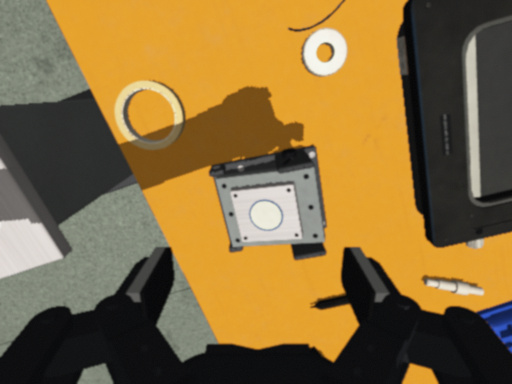

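View pics/s3.png

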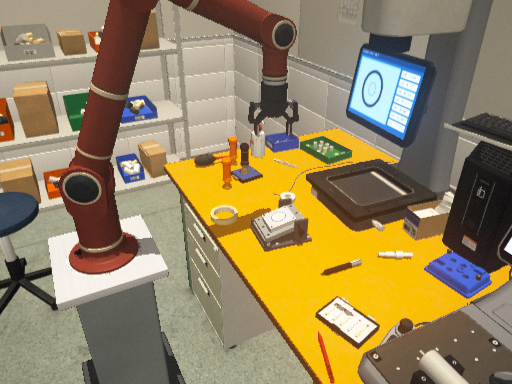

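Emit:
jog_arm(steps=[[[1, 2, -3], [0, 0, 0], 8.5], [[1, 4, -6], [0, 0, 0], 8.5], [[1, 5, -9], [0, 0, 0], 8.5], [[1, 5, -9], [0, 0, 0], 8.5], [[1, 5, -9], [0, 0, 0], 8.5]])

```text
clock: 2.35
tcp_pos: [0.5396, -0.0395, 0.2123]
tool_rot: [0.0, 0.817, 0.576, -0.001]
contact_force: [0.1, 0.3, -0.1]
width: 0.996
```

Run:
```python
from h import *
s,p,Rt=st(); print(s['clock'],p,s['joints'].round(3)); print(s['joint_velocities'].round(4))
c=cal("wrist"); im=viewer.snapshot("wrist"); cv2.imwrite("pics/w4.png",im)
np.savez("w4.npz",T=c[4],k=np.array(c[:4]))
im=viewer.snapshot("side"); cv2.imwrite("pics/side4.png",im)
```

```text
2.35 [ 0.53958504 -0.03952032  0.21227981] [ 0.27   0.488 -0.356  1.759  0.207  0.934 -0.515]
[ 0.0166 -0.0361  0.0069 -0.0652  0.0025  0.0006  0.0003]
```

View pics/w4.png

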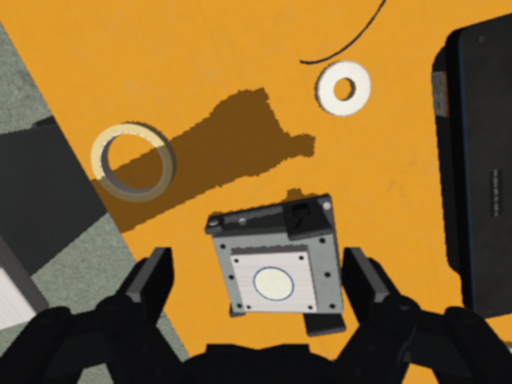

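View pics/side4.png

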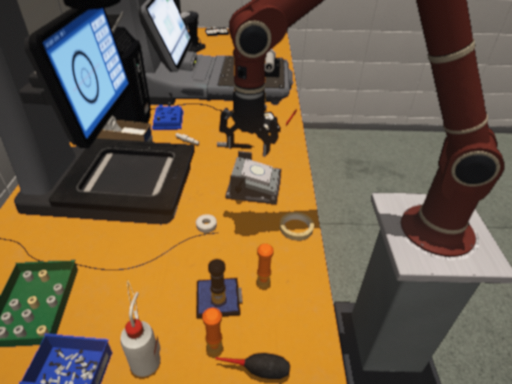

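Run:
```python
import cv2,numpy as np
a=cv2.imread("pics/w4.png")[190:340,200:350]; b=cv2.imread("pics/w3.png")[145:265,205:325]; c=cv2.imread("pics/s3.png")[195:255,245:320]
f=lambda x,k:cv2.resize(x,None,fx=k,fy=k,interpolation=cv2.INTER_NEAREST)
out=np.zeros((600,790,3),np.uint8)
A=f(a,3);out[:450,:450]=A;B=f(b,2.75);out[:B.shape[0],455:455+B.shape[1]]=B[:, :335];C=f(c,4);out[340:340+240,460:760]=C
cv2.imwrite("pics/c5.png",out)
for n in ["w4","w3","w2"]:
    im=cv2.imread(f"pics/{n}.png")
    print(n, im[{"w4":300,"w3":232,"w2":120}[n],{"w4":295,"w3":290,"w2":315}[n]])
im=cv2.imread("pics/w4.png"); print(im[245:260:2,290].tolist()); print(im[280,220:245:2].tolist())
```

```text
w4 [205 209 216]
w3 [210 214 220]
w2 [225 228 232]
[[83, 85, 85], [73, 74, 77], [72, 74, 77], [94, 97, 100], [180, 184, 192], [206, 210, 217], [204, 209, 215], [206, 210, 216]]
[[53, 156, 221], [53, 153, 218], [105, 144, 175], [145, 149, 146], [144, 149, 145], [134, 138, 135], [131, 135, 131], [141, 147, 142], [165, 170, 172], [196, 201, 207], [197, 202, 208], [197, 201, 208], [198, 202, 208]]
```

View pics/c5.png

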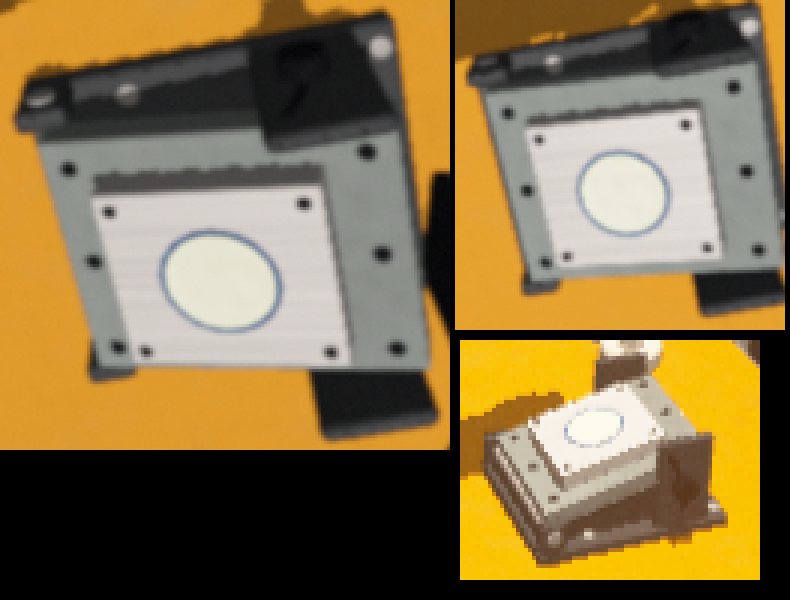

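```bash
cat > quad.py <<'E'
from h import *
from scipy.optimize import least_squares
def quad(im,seed,K=4,lo=170,smax=25):
    x,y=seed; h=75; x0,y0=max(x-h,0),max(y-h,0)
    cr=cv2.resize(im[y0:y+h,x0:x+h],None,fx=K,fy=K,interpolation=cv2.INTER_CUBIC).astype(int)
    m=((cr.min(2)>lo)&(cr.max(2)-cr.min(2)<smax+20)).astype(np.uint8)*255
    m=cv2.morphologyEx(m,cv2.MORPH_CLOSE,np.ones((4*K,4*K)));
    m=cv2.morphologyEx(m,cv2.MORPH_OPEN,np.ones((2*K,2*K)))
    cs,_=cv2.findContours(m,cv2.RETR_EXTERNAL,cv2.CHAIN_APPROX_NONE)
    ct=max(cs,key=lambda c:(cv2.pointPolygonTest(c,((x-x0)*K*1.0,(y-y0)*K*1.0),False)>0)*1e7+cv2.contourArea(c))
    hull=cv2.convexHull(ct)
    for e in np.linspace(.01,.15,60):
        ap=cv2.approxPolyDP(hull,e*cv2.arcLength(hull,True),True)[:,0].astype(float)
        if len(ap)<=4: break
    P=ct[:,0].astype(float); L=[]
    for i in range(4):
        a,b=ap[i],ap[(i+1)%4]; d=(b-a)/np.linalg.norm(b-a); n=np.array([-d[1],d[0]])
        t=(P-a)@d/np.linalg.norm(b-a); s=(P-a)@n
        q=P[(t>.12)&(t<.88)&(abs(s)<1.5*K)]
        vx,vy,px,py=cv2.fitLine(q.astype(np.float32),cv2.DIST_HUBER,0,.01,.01).ravel(); L.append(np.cross([px,py,1],[px+vx,py+vy,1]))
    out=[]
    for i in range(4):
        c=np.cross(L[i-1],L[i]); out.append(c[:2]/c[2])
    return (np.array(out)+.5)/K-.5+[x0,y0]
E
cat > fit.py <<'E'
from quad import *
def cz(n):
    d=np.load(n); return (*d['k'],d['T'])
views=[("w3",cz("w3.npz"),(266,215)),("w4",cz("w4.npz"),(273,283)),("side4",cal("side"),(256,172)),("s3",cal("scene"),(278,217))]
Q=[];C=[];names=[]
for n,c,s in views:
    q=quad(cv2.imread(f"pics/{n}.png"),s,lo=165 if n[0]!='w' else 170)
    print(n,q.round(1).tolist())
    # order via world
    w=np.array([onz(c,*p,.08)[:2] for p in q]); w-=w.mean(0); ang=np.degrees(np.arctan2(w[:,1],w[:,0])); print(ang.round(), [round(float(np.linalg.norm(w[i]-w[i-1])),3) for i in range(4)])
    o=np.argsort(ang); Q.append(q[o]);C.append(c);names.append(n)
mod=np.array([[-44,-40,0],[44,-40,0],[44,40,0],[-44,40,0]])/1000.
def res(p,ix):
    W=R.from_rotvec(p[3:6]).apply(mod)+p[:3]; return np.concatenate([(np.array([proj(C[i],w) for w in W])-Q[i]).ravel() for i in ix])
def go(ix,b=None):
    s=least_squares(res,[.52,-.11,.08,0,-.2,-.2],args=(ix,),loss='soft_l1'); M=R.from_rotvec(s.x[3:6]).as_matrix()
    print([names[i] for i in ix],s.x[:3].round(4),"n",M[:,2].round(4),"tilt",np.degrees(np.arccos(M[2,2])).round(2),"az of x",np.degrees(np.arctan2(M[1,0],M[0,0])).round(1),"rms",np.sqrt((s.fun**2).mean()).round(2))
    return s
for ix in ([0],[1],[2],[3],[0,1],[2,3],[0,1,2],[0,1,2,3]): s=go(ix)
print(s.fun.reshape(-1,4,2).round(1).tolist())
E
python3 fit.py
```

```text
w3 [[293.1, 185.0], [302.2, 239.2], [242.2, 242.5], [230.0, 192.0]]
[  33.  -55. -149.  126.] [0.082, 0.08, 0.083, 0.076]
w4 [[306.5, 252.5], [317.0, 312.0], [245.0, 310.7], [230.4, 256.3]]
[  31.  -58. -152.  124.] [0.081, 0.08, 0.083, 0.073]
side4 [[245.7, 159.6], [272.0, 167.8], [268.5, 181.8], [242.1, 173.7]]
[ -57. -161.  123.   22.] [0.073, 0.09, 0.069, 0.086]
s3 [[301.0, 216.8], [265.6, 241.6], [253.6, 220.7], [297.1, 200.1]]
[ -17. -140.  159.   33.] [0.099, 0.17, 0.11, 0.189]
['w3'] [ 0.5137 -0.1686  0.0691] n [-0.2248  0.0335  0.9738] tilt 13.14 az of x -8.0 rms 0.04
['w4'] [ 0.5132 -0.1701  0.0682] n [-0.2354  0.0284  0.9715] tilt 13.71 az of x -8.0 rms 0.17
['side4'] [ 0.5125 -0.2092  0.0366] n [-0.2346 -0.0104  0.972 ] tilt 13.58 az of x -8.6 rms 0.23
['s3'] [ 0.3123 -0.4946  0.3235] n [-0.4459  0.2147  0.8689] tilt 29.66 az of x -13.2 rms 2.38
['w3', 'w4'] [ 0.5136 -0.1685  0.0702] n [-0.2371  0.024   0.9712] tilt 13.79 az of x -8.0 rms 0.25
['side4', 's3'] [ 0.5129 -0.1735  0.0639] n [-0.3247 -0.0112  0.9458] tilt 18.96 az of x -6.1 rms 4.89
['w3', 'w4', 'side4'] [ 0.5135 -0.169   0.0692] n [-0.2345  0.0202  0.9719] tilt 13.61 az of x -8.1 rms 0.49
['w3', 'w4', 'side4', 's3'] [ 0.5135 -0.1689  0.0693] n [-0.2475  0.0243  0.9686] tilt 14.4 az of x -7.8 rms 3.64
[[[0.4, -0.1], [-0.1, 0.3], [-0.3, 0.6], [-0.1, 0.2]], [[0.3, -0.3], [0.1, -0.2], [-0.1, 0.0], [-0.4, -0.7]], [[0.1, -1.1], [-0.2, -1.3], [-0.9, -0.2], [0.7, 0.5]], [[5.1, -11.4], [-4.6, 2.3], [-11.0, 5.7], [7.8, -4.5]]]
```

The wrist views and the side view agree. The blank top centre is about (0.5135, -0.169, 0.0695), tilt about 13.6°, with up-slope at azimuth -8°. The scene-view corners were bad, so I dropped them. Next I'll tip the tool toward +y. A radial approach to the stamp would hit the orange look-alike at (0.49,0.20).

Emit:
jog_arm(steps=[[[0, 2, 3], [0.1, -0.03, 0], 8.5], [[0, 3, 6], [0.2, -0.07, 0], 8.5], [[1, 4, 9], [0.32, -0.11, 0], 8.5], [[1, 5, 9], [0.44, -0.15, 0], 8.5], [[2, 5, 9], [0.55, -0.19, 0], 8.5], [[2, 5, 9], [0.67, -0.23, 0], 8.5], [[2, 5, 9], [0.8, -0.28, 0], 8.5], [[2, 5, 9], [0.906, -0.317, 0], 8.5]])

```text
clock: 3.12
tcp_pos: [0.5622, 0.009, 0.3051]
tool_rot: [-0.263, 0.725, 0.511, 0.379]
contact_force: [0.9, -0.3, -1.6]
width: 0.993
```

Emit:
jog_arm(steps=[[[0, 0, 0], [0, 0, 0], 8.5], [[0, 0, 0], [0, 0, 0], 8.5]])

```text
clock: 3.28
tcp_pos: [0.561, 0.0089, 0.3019]
tool_rot: [-0.265, 0.727, 0.51, 0.375]
contact_force: [0.3, 0.5, 1.0]
width: 0.994
```

Run:
```python
from h import *
s,p,Rt=st(); print(s['clock'],p,s['joints'].round(3)); print(Rt.as_matrix().round(3)); print(s['joint_velocities'].round(3))
c=cal("wrist"); im=viewer.snapshot("wrist"); cv2.imwrite("pics/w6.png",im)
np.savez("w6.npz",T=c[4],k=np.array(c[:4]))
cv2.imwrite("pics/s6.png",viewer.snapshot("scene"))
```

```text
3.2833 [0.560974   0.00891828 0.30188487] [ 0.953  0.637 -0.876  1.833 -0.655  0.838  0.314]
[[ 0.198  0.941  0.274]
 [ 0.543 -0.338  0.769]
 [ 0.816 -0.003 -0.578]]
[-0.076 -0.065 -0.058 -0.021 -0.01   0.012 -0.008]
```

View pics/w6.png

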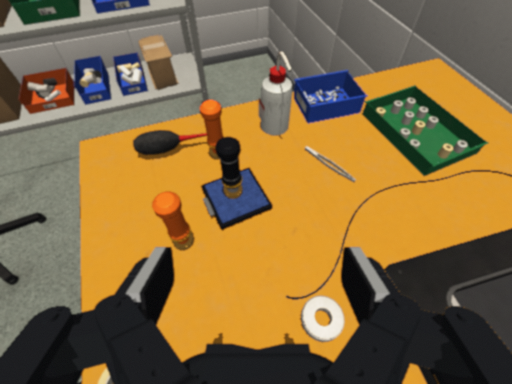

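View pics/s6.png

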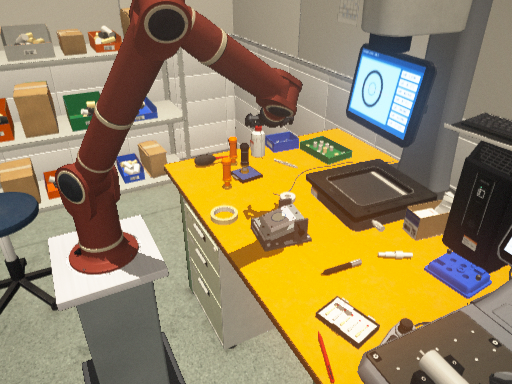

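Run:
```python
from h import *
def cz(n):
    d=np.load(n); return (*d['k'],d['T'])
A=cv2.imread("pics/w6.png")[120:240,130:290]; B=cv2.imread("pics/side4.png")[245:330,180:260]; C=cv2.imread("pics/s6.png")[135:190,215:275]
out=np.zeros((600,800,3),np.uint8)
f=lambda x,k:cv2.resize(x,None,fx=k,fy=k,interpolation=cv2.INTER_NEAREST)
out[:360,:480]=f(A,3);out[:340,480:800]=f(B,4);out[370:590,:240]=f(C,4)
cv2.imwrite("pics/c7.png",out)
for n,c,lo,hi in [("w6",cz("w6.npz"),(190,160),(285,240)),("side4",cal("side"),(190,272),(248,325)),("s6",cal("scene"),(230,160),(266,184))]:
    im=cv2.imread(f"pics/{n}.png"); hsv=cv2.cvtColor(im,cv2.COLOR_BGR2HSV)
    m=cv2.inRange(hsv,(105,70,40),(130,255,255)); k=np.zeros_like(m);k[lo[1]:hi[1],lo[0]:hi[0]]=255; m&=k
    cs,_=cv2.findContours(cv2.dilate(m,np.ones((3,3))),cv2.RETR_EXTERNAL,cv2.CHAIN_APPROX_NONE)
    h=cv2.convexHull(np.vstack([x for x in cs if cv2.contourArea(x)>30]))
    for e in np.linspace(.01,.2,80):
        ap=cv2.approxPolyDP(h,e*cv2.arcLength(h,True),True)[:,0]
        if len(ap)<=4:break
    w=np.array([onz(c,*p,.014) for p in ap]); print(n,ap.tolist(),w[:,:2].round(3).tolist(),"mean",w.mean(0).round(4),[round(float(np.linalg.norm(w[i]-w[i-1])),3) for i in range(4)])
```

```text
w6 [[249, 168], [269, 205], [221, 224], [203, 185]] [[0.646, 0.295], [0.652, 0.203], [0.563, 0.195], [0.553, 0.286]] mean [0.6037 0.2448 0.014 ] [0.093, 0.092, 0.09, 0.091]
side4 [[238, 310], [198, 313], [198, 281], [235, 279]] [[0.554, 0.283], [0.643, 0.293], [0.653, 0.206], [0.564, 0.198]] mean [0.6036 0.2453 0.014 ] [0.086, 0.09, 0.088, 0.089]
s6 [[260, 175], [242, 180], [232, 170], [250, 166]] [[0.645, 0.2], [0.562, 0.196], [0.563, 0.291], [0.645, 0.29]] mean [0.6037 0.2442 0.014 ] [0.09, 0.083, 0.096, 0.083]
```

View pics/c7.png

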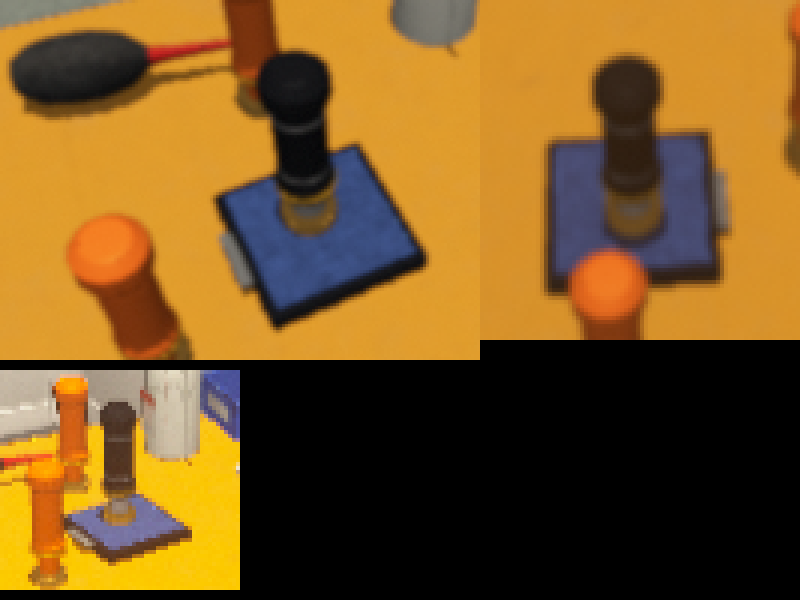

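Run:
```python
from h import *
def cz(n):
    d=np.load(n); return (*d['k'],d['T'])
cs={"w6":cz("w6.npz"),"side":cal("side"),"scene":cal("scene")}
def tri(obs):
    A=np.zeros((3,3));b=np.zeros(3)
    for n,(u,v) in obs.items():
        o,d=ray(cs[n],u,v);M=np.eye(3)-np.outer(d,d);A+=M;b+=M@o
    return np.linalg.solve(A,b)
head={"w6":(227.7,149.3),"side":(216.75,267.5),"scene":(244.5,146.75)}
foot={"w6":(130+308/3,120+212/3)}
print(tri(head)); print({k:onz(cs[k],*v,.126).round(4).tolist() for k,v in head.items()})
# handle mid (z about .014+.073=.087): black handle centre columns
print("w6 handle at row", onz(cs["w6"],130+300.5/3,120+150/3,.087))
P=[.604,.245]
for z in (.014,.06,.076,.114,.139): print(z,[proj(c,[*P,z]).round(1).tolist() for c in cs.values()])
# masks: dark columns per row
for n,x0,x1,y0,y1 in [("w6",205,255,140,185),("side",200,235,258,298)]:
    im=cv2.imread(f"pics/{'w6' if n=='w6' else 'side4'}.png").astype(int)
    for y in range(y0,y1,4):
        row=im[y,x0:x1]; d=np.where(row.max(1)<75)[0]
        if len(d): print(n,y,x0+d.min(),x0+d.max(),(x0+(d.min()+d.max())/2))
```

```text
[0.6009167  0.25225386 0.12566558]
{'w6': [0.6006, 0.2515, 0.126], 'side': [0.5999, 0.2533, 0.126], 'scene': [0.6024, 0.2527, 0.126]}
w6 handle at row [0.59890136 0.2433248  0.087     ]
0.014 [[235.7, 194.3], [217.1, 295.1], [246.0, 172.5]]
0.06 [[234.0, 178.7], [216.4, 283.1], [245.9, 162.4]]
0.076 [[233.4, 172.7], [216.1, 278.7], [245.8, 158.8]]
0.114 [[231.7, 157.1], [215.4, 267.9], [245.8, 150.2]]
0.139 [[230.5, 145.6], [214.9, 260.5], [245.7, 144.4]]
w6 140 218 236 227.0
w6 144 217 238 227.5
w6 148 215 239 227.0
w6 152 216 238 227.0
w6 156 218 237 227.5
w6 160 221 237 229.0
w6 164 222 237 229.5
w6 168 222 238 230.0
w6 172 223 250 236.5
w6 176 223 253 238.0
w6 180 222 240 231.0
w6 184 226 236 231.0
side 262 211 222 216.5
side 266 209 223 216.0
side 270 209 223 216.0
side 274 212 222 217.0
side 278 212 222 217.0
side 282 211 224 217.5
side 286 211 225 218.0
side 290 210 224 217.0
```

Pad centre is (0.6037, 0.2448), agreed by all three views. The stamp stands off-centre at about (0.601, 0.252), with its head at z 0.126 as expected.

```bash
cat >> h.py <<'E'
def Rtool(phi,t):
    p,t=np.radians([phi,t]); z=np.array([np.sin(t)*np.cos(p),np.sin(t)*np.sin(p),-np.cos(t)]); x=np.array([np.cos(t)*np.cos(p),np.cos(t)*np.sin(p),np.sin(t)]); return R.from_matrix(np.c_[x,np.cross(z,x),z])
def move(Pt,Rg,cmd=None):
    s,p,Rt=st(); print("now",s['clock'],p.round(4),"shift cm",((np.array(Pt)-p)*100).round(2),"turn",(Rg*Rt.inv()).as_rotvec().round(4))
E
python3 - <<'E'
from h import *
Rg=Rtool(82,60); z=Rg.as_matrix()[:,2]; T=np.array([.601,.2523,.080])+.022*z; print(z,T)
move(T-.10*z,Rg); move(T,Rg)
E
```

```text
[ 0.12052744  0.8575973  -0.5       ] [0.6036516  0.27116714 0.069     ]
now 3.3833 [0.561  0.0138 0.3046] shift cm [  3.06  17.16 -18.56] turn [ 0.0903 -0.02    0.1975]
now 3.3833 [0.561  0.0138 0.3046] shift cm [  4.26  25.74 -23.56] turn [ 0.0903 -0.02    0.1975]
```

Emit:
jog_arm(steps=[[[1, 3, -3], [0.03, 0, 0.05], 8.5], [[1, 6, -6], [0.05, -0.01, 0.1], 8.5], [[2, 9, -9], [0.07, -0.01, 0.15], 8.5], [[2, 11, -12], [0.09, -0.02, 0.2], 8.5], [[3, 14, -15], [0.09, -0.02, 0.2], 8.5], [[3, 17, -18.5], [0.09, -0.02, 0.2], 8.5], [[3, 17, -18.5], [0.09, -0.02, 0.2], 8.5], [[3, 17, -18.5], [0.09, -0.02, 0.2], 8.5]])

```text
clock: 4.05
tcp_pos: [0.5889, 0.1874, 0.1178]
tool_rot: [-0.332, 0.651, 0.57, 0.375]
contact_force: [0.3, -0.6, 0.1]
width: 0.997
```

Run:
```python
from h import *
Rg=Rtool(82,60); z=Rg.as_matrix()[:,2]; T=np.array([.601,.2523,.080])+.022*z
move(T-.10*z,Rg); move(T,Rg); s=r.observe(); print(s['joints'].round(3),s['joint_velocities'].round(3))
c=cal("wrist"); im=viewer.snapshot("wrist"); cv2.imwrite("pics/w8.png",im); np.savez("w8.npz",T=c[4],k=np.array(c[:4]))
for zz in (.014,.06,.08,.114,.139): print(zz,proj(c,[.601,.2523,zz]).round(1))
```

```text
now 4.05 [0.5889 0.1874 0.1178] shift cm [ 0.27 -0.2   0.12] turn [-0.0027 -0.0042 -0.0094]
now 4.05 [0.5889 0.1874 0.1178] shift cm [ 1.48  8.37 -4.88] turn [-0.0027 -0.0042 -0.0094]
[ 0.628  1.072 -0.919  1.869 -0.652  0.465  0.549] [ 0.063 -0.06  -0.002 -0.034 -0.006  0.024 -0.005]
0.014 [261.2 243.6]
0.06 [261.5 215.2]
0.08 [261.7 200.2]
0.114 [262.  169.9]
0.139 [262.4 142.4]
```

View pics/w8.png

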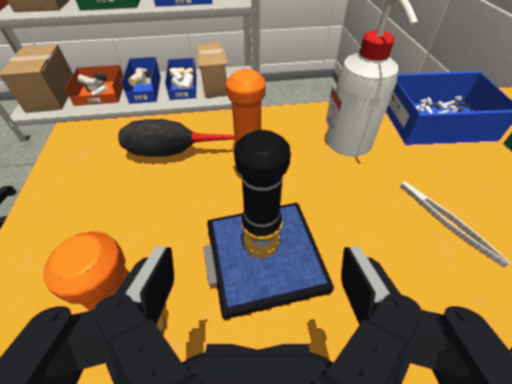

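Run:
```python
from h import *
d=np.load("w8.npz"); c=(*d['k'],d['T']); P=onz(c,85,265,.115); s,p,Rt=st(); print(P, Rt.inv().apply(P-p), Rt.inv().apply(np.array([.601,.2523,.08])-p))
```

```text
[0.49569037 0.19237115 0.115     ] [-0.00646144 -0.09486107 -0.00293241] [-1.01995644e-05  1.56740478e-03  7.81016327e-02]
```

Emit:
jog_arm(steps=[[[0, 0, 0], [0, 0, 0], 5.6], [[0.3, -0.2, 0.1], [0, 0, -0.01], 5.6], [[0.3, -0.2, 0.1], [0, 0, -0.01], 5.6], [[0.3, -0.2, 0.1], [0, 0, -0.01], 5.6]])

```text
clock: 4.43
tcp_pos: [0.5944, 0.1795, 0.1194]
tool_rot: [-0.327, 0.657, 0.564, 0.379]
contact_force: [0.1, 0.1, -0.1]
width: 0.66
```

Run:
```python
from h import *
Rg=Rtool(82,60); z=Rg.as_matrix()[:,2]; T=np.array([.601,.2523,.080])+.022*z
move(T,Rg)
c=cal("wrist"); im=viewer.snapshot("wrist"); cv2.imwrite("pics/w9.png",im)
```

```text
now 4.4333 [0.5944 0.1795 0.1194] shift cm [ 0.93  9.16 -5.04] turn [-0.0007 -0.0016  0.0108]
```

View pics/w9.png

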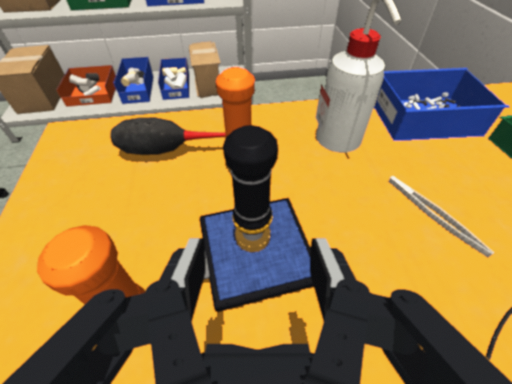

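Emit:
jog_arm(steps=[[[0.2, 2.3, -1.3], [0, 0, 0.01], 5.6], [[0.5, 4.6, -2.5], [0, 0, 0.01], 5.6], [[0.6, 6, -3.2], [0, 0, 0.01], 5.6], [[0.6, 6, -3.2], [0, 0, 0.01], 5.6], [[0.6, 6, -3.2], [0, 0, 0.01], 5.6]])

```text
clock: 4.9
tcp_pos: [0.5988, 0.2414, 0.0863]
tool_rot: [-0.331, 0.653, 0.568, 0.376]
contact_force: [0.6, -0.8, 0.4]
width: 0.659
```

Run:
```python
from h import *
Rg=Rtool(82,60); z=Rg.as_matrix()[:,2]; T=np.array([.601,.2523,.080])+.022*z
move(T,Rg); print(r.observe()['joint_velocities'].round(3))
c=cal("wrist"); im=viewer.snapshot("wrist"); cv2.imwrite("pics/w10.png",im)
for zz in (.014,.08,.126): print(zz,proj(c,[.601,.2523,zz]).round(1))
```

```text
now 4.9 [0.5988 0.2414 0.0863] shift cm [ 0.49  2.98 -1.73] turn [-0.0029 -0.0049 -0.0025]
[ 0.028 -0.018  0.016 -0.014  0.002 -0.003  0.001]
0.014 [258.3 285.3]
0.08 [258.1 239. ]
0.126 [257.9 187.4]
```

View pics/w10.png

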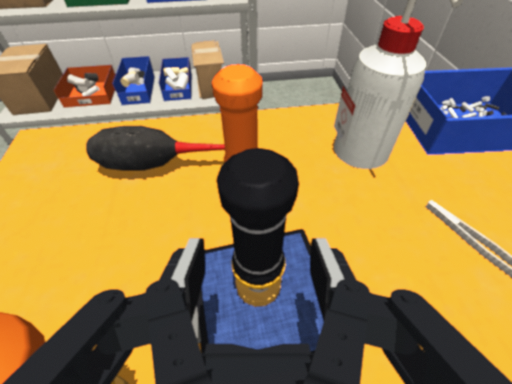

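Emit:
jog_arm(steps=[[[0.2, 1, -0.6], [0, 0, 0], 5.6], [[0.4, 2, -1.2], [0, 0, 0], 5.6], [[0.4, 2.9, -1.7], [0, 0, 0], 5.6], [[0.4, 2.9, -1.7], [0, 0, 0], 5.6], [[0.4, 2.9, -1.7], [0, 0, 0], 5.6]])

```text
clock: 5.37
tcp_pos: [0.6024, 0.2711, 0.069]
tool_rot: [-0.331, 0.653, 0.568, 0.376]
contact_force: [0.5, -0.5, 0.2]
width: 0.658
```

Run:
```python
from h import *
Rg=Rtool(82,60); z=Rg.as_matrix()[:,2]; T=np.array([.601,.2523,.080])+.022*z
move(T,Rg); print(r.observe()['joint_velocities'].round(3))
c=cal("wrist"); im=viewer.snapshot("wrist"); cv2.imwrite("pics/w11.png",im)
for zz in (.014,.08,.126): print(zz,proj(c,[.601,.2523,zz]).round(1))
```

```text
now 5.3667 [0.6024 0.2711 0.069 ] shift cm [ 0.13  0.   -0.  ] turn [-0.0032 -0.0054 -0.0034]
[ 0.017 -0.012  0.008 -0.009  0.002 -0.002 -0.002]
0.014 [259.2 318.9]
0.08 [259.2 273.7]
0.126 [259.2 217.5]
```

View pics/w11.png

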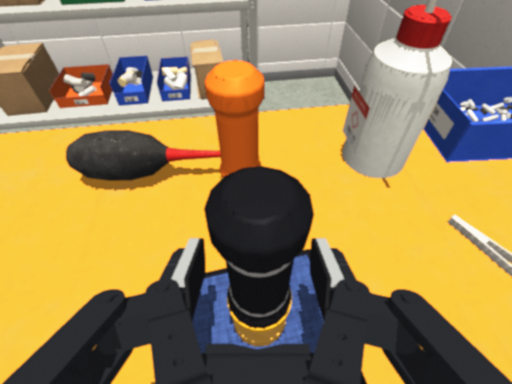

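Emit:
jog_arm(steps=[[[0.1, 0, 0], [0, 0, 0], 4.5], [[0.1, 0, 0], [0, 0, 0], 3.6], [[0.1, 0, 0], [0, 0, 0], 2.5], [[0.1, 0, 0], [0, 0, 0], 2.0], [[0.1, 0, 0], [0, 0, 0], 2.0], [[0.1, 0, 0], [0, 0, 0], 2.0]], grip_force=100)

```text
clock: 5.92
tcp_pos: [0.6043, 0.2698, 0.0696]
tool_rot: [-0.33, 0.654, 0.568, 0.377]
contact_force: [-0.8, -2.6, 2.5]
width: 0.322
```

Run:
```python
from h import *
s,p,Rt=st(); print(s['clock'],p,s['width'],s['contact_force'].round(2),s['ft_torque'].round(3)); 
c=cal("wrist"); im=viewer.snapshot("wrist"); cv2.imwrite("pics/w12.png",im)
cv2.imwrite("pics/side12.png",cv2.resize(viewer.snapshot("side")[220:360,150:310],None,fx=4,fy=4,interpolation=cv2.INTER_CUBIC))
```

```text
5.9167 [0.60433875 0.26976376 0.06957509] 0.32231162044572353 [-0.83 -2.59  2.45] [-0.832  0.176  0.052]
```

View pics/w12.png

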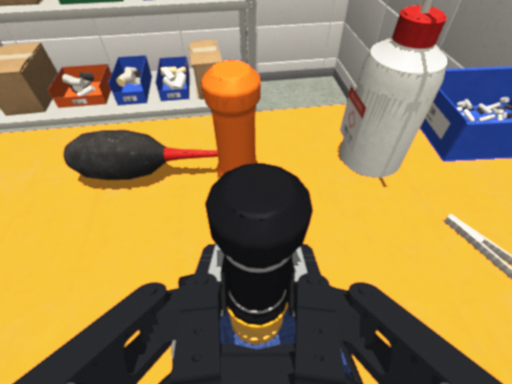

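View pics/side12.png

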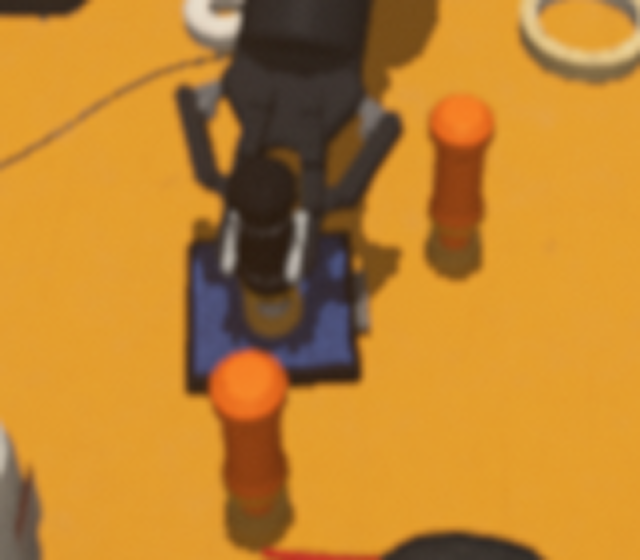

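Emit:
jog_arm(steps=[[[0, 0, 0], [0, 0, 0], 2.0], [[0, 0, 0], [0, 0, 0], 2.0], [[0, 0, 0], [0, 0, 0], 2.0]])

```text
clock: 6.27
tcp_pos: [0.6044, 0.2699, 0.0694]
tool_rot: [-0.33, 0.654, 0.567, 0.376]
contact_force: [-0.8, -1.6, 3.4]
width: 0.325
```

Run:
```python
from h import *
s,p,Rt=st(); print(s['clock'],p,s['width'],s['contact_force'].round(2),s['ft_torque'].round(3)); 
np.savez("grasp.npz",p=p,R=Rt.as_matrix()); print(Rt.as_matrix().round(4))
print("stamp axis in tool", Rt.inv().apply([0,0,1]), "foot in tool",Rt.inv().apply(np.array([.601,.2523,.014])-p))
```

```text
6.2667 [0.60435186 0.26991692 0.06939696] 0.32488142429856626 [-0.79 -1.62  3.36] [-0.79   0.037  0.045]
[[ 0.0724  0.9904  0.1174]
 [ 0.4932 -0.1379  0.8589]
 [ 0.8669 -0.0043 -0.4985]]
stamp axis in tool [ 0.86687403 -0.00427522 -0.49850892] foot in tool [-0.05695427 -0.00065391  0.01209121]
```

Emit:
jog_arm(steps=[[[0, 0, 0.6], [0, 0, 0], 2.0], [[0, 0, 1.5], [0, 0, 0], 2.0], [[0, 0, 3], [0, 0, 0], 2.0], [[0, 0, 5], [0, 0, 0], 2.0], [[0, 0, 8], [0, 0, 0], 2.0], [[0, 0, 11], [0, 0, 0], 2.0], [[0, 0, 11], [0, 0, 0], 2.0], [[0, 0, 11], [0, 0, 0], 2.0]])

```text
clock: 6.93
tcp_pos: [0.6041, 0.271, 0.1815]
tool_rot: [-0.329, 0.652, 0.569, 0.377]
contact_force: [0.1, 0.1, -3.0]
width: 0.329
```

Emit:
jog_arm(steps=[[[0, 0, 0], [0, 0, 0], 2.0], [[0, 0, 0], [0, 0, 0], 2.0]])

```text
clock: 7.1
tcp_pos: [0.6034, 0.2694, 0.1773]
tool_rot: [-0.331, 0.654, 0.567, 0.375]
contact_force: [-0.3, -0.2, -2.9]
width: 0.327
```

Run:
```python
from h import *
s,p,Rt=st(); print(s['clock'],p,s['width'],s['contact_force'].round(2),s['ft_torque'].round(3),s['joints'].round(2)); 
g=np.load("grasp.npz"); print((Rt*R.from_matrix(g['R']).inv()).as_rotvec(), p-g['p'])
a=viewer.snapshot("side");b=viewer.snapshot("scene");c=viewer.snapshot("wrist"); cc=cal("wrist")
cv2.imwrite("pics/side13.png",a);cv2.imwrite("pics/s13.png",b);cv2.imwrite("pics/w13.png",c);np.savez("w13.npz",T=cc[4],k=np.array(cc[:4]))
f=lambda x,k:cv2.resize(x,None,fx=k,fy=k,interpolation=cv2.INTER_CUBIC)
out=np.zeros((600,800,3),np.uint8); A=f(a[190:310,170:290],3);B=f(b[95:195,190:300],4); out[:360,:360]=A; out[:400,360:800]=B; cv2.imwrite("pics/c13.png",out)
```

```text
7.1 [0.60343922 0.26942329 0.17726226] 0.327127686405685 [-0.32 -0.19 -2.87] [-1.291  0.205  0.067] [ 0.49  0.98 -0.95  1.83 -0.73  0.42  0.44]
[-0.00145562  0.00301511  0.00024074] [-0.00091264 -0.00049363  0.1078653 ]
```

View pics/c13.png

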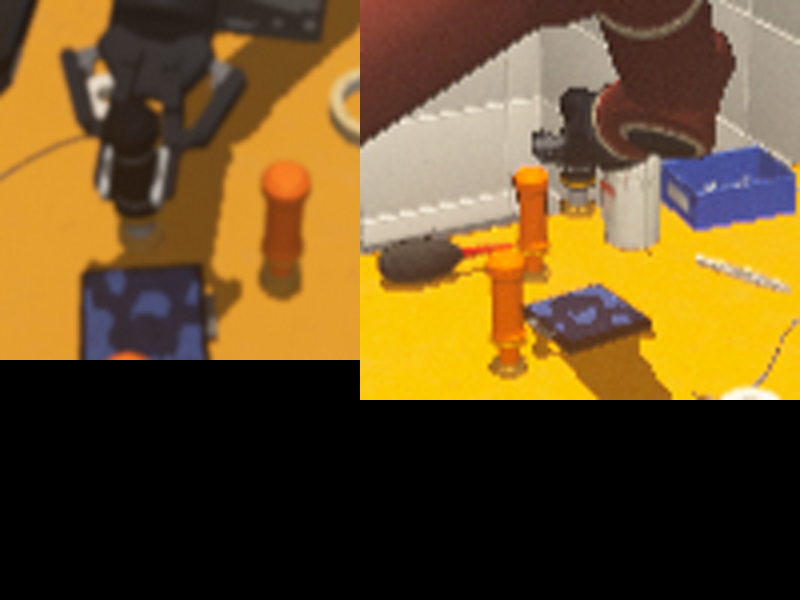

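View pics/w13.png

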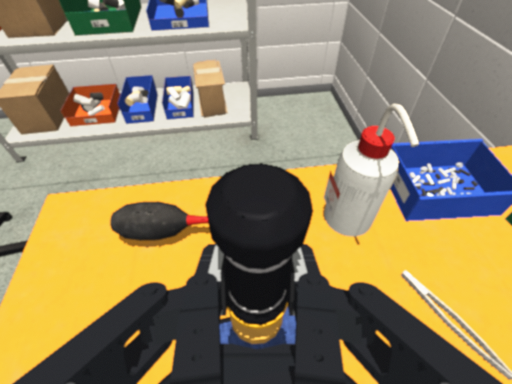

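The stamp came up upright, and the wrist view of its head is unchanged from before the lift. Now I'll work out the stamping poses.

```bash
cat > plan.py <<'E'
from h import *
g=np.load("grasp.npz"); R0=R.from_matrix(g['R']); p0=g['p']
foot_t=R0.inv().apply(np.array([.601,.2523,.014])-p0)
def stampR(tilt,azx,delta):
    # stamp axis tilt toward -x_plate
    azx=np.radians(azx); up=np.array([np.cos(azx),np.sin(azx),0]); ax=np.cross([0,0,1],-up)
    return R.from_rotvec(np.radians(tilt)*ax)*R.from_euler('z',delta,degrees=True)*R0
def nrm(tilt,azx):
    azx=np.radians(azx); t=np.radians(tilt); return np.array([-np.sin(t)*np.cos(azx),-np.sin(t)*np.sin(azx),np.cos(t)])
def tcp_for(foot,Rg): return np.asarray(foot)-Rg.apply(foot_t)
def now():
    s,p,Rt=st(); print("t",round(s['clock'],2),"foot",(p+Rt.apply(foot_t)).round(4),"axis",Rt.apply(R0.inv().apply([0,0,1])).round(4),"F",s['contact_force'].round(2),"M",s['ft_torque'].round(2),"w",round(s['width'],3))
    return s,p,Rt
E
python3 - <<'E'
from plan import *
now()
C=np.array([.5135,-.1688,.0695])
for d in (-30,-40):
    Rg=stampR(13.6,-8,d); n=nrm(13.6,-8); print(n, Rg.apply([0,0,1]),Rg.apply([1,0,0])); move(tcp_for(C+.04*n,Rg),Rg)
# check head prediction in views
s,p,Rt=st(); H=p+Rt.apply(foot_t)+np.array([0,0,.112]); B=p+Rt.apply(foot_t)
for n in("side","scene","wrist"): print(n,proj(cal(n),H).round(1),proj(cal(n),B).round(1))
E
```

```text
t 7.25 foot [0.6002 0.2521 0.1223] axis [2.9e-03 1.0e-04 1.0e+00] F [ 0.18 -0.08 -2.59] M [-1.34  0.2  -0.02] w 0.327
[-0.23285373  0.03272546  0.971961  ] [ 0.63525822  0.67048276 -0.38327518] [0.10047809 0.42030706 0.9018016 ]
now 7.25 [0.6037 0.2697 0.1777] shift cm [-10.1  -42.18  -1.32] turn [ 0.0287 -0.2412 -0.5213]
[-0.23285373  0.03272546  0.971961  ] [ 0.74271236  0.56832795 -0.35409278] [0.16169941 0.36093002 0.91846765]
now 7.25 [0.6037 0.2697 0.1777] shift cm [ -9.89 -42.4   -1.26] turn [ 0.0495 -0.2398 -0.695 ]
side [214.5 231.8] [216.7 268.1]
scene [243.8 120.9] [244.1 147.8]
wrist [252.8 216.4] [255.8 317.6]
```

Emit:
jog_arm(steps=[[[0, -1, 2], [0, -0.03, -0.05], 2.0], [[-0.5, -3, 4], [0, -0.06, -0.12], 2.0], [[-1, -6, 6], [0.01, -0.09, -0.2], 2.0], [[-2, -9, 7], [0.01, -0.12, -0.28], 2.0], [[-3, -12, 8], [0.02, -0.15, -0.36], 2.0], [[-4, -15, 8], [0.02, -0.18, -0.44], 2.0], [[-5, -18, 8], [0.03, -0.21, -0.52], 2.0], [[-5, -21, 8], [0.04, -0.24, -0.6], 2.0]])

```text
clock: 7.92
tcp_pos: [0.5889, 0.0334, 0.253]
tool_rot: [-0.171, 0.744, 0.417, 0.493]
contact_force: [0.8, -0.6, -2.8]
width: 0.325
```

```bash
cat >> plan.py <<'E'
foot_t[1]=0.
C=np.array([.5135,-.1688,.0695])
def tgt(h,delta=-35,tilt=13.6,azx=-8,off=(0,0,0)):
    Rg=stampR(tilt,azx,delta); n=nrm(tilt,azx); move(tcp_for(C+np.array(off)+h*n,Rg),Rg)
E
python3 - <<'E'
from plan import *
print(now()[0]['joints'].round(2)); tgt(.06); tgt(.04)
E
```

```text
t 7.92 foot [0.5866 0.0157 0.1976] axis [-0.155   0.063   0.9859] F [ 0.75 -0.57 -2.85] M [-1.01  0.82 -0.08] w 0.325
[ 1.12  0.96 -1.34  2.14 -1.36  0.01  1.09]
now 7.9167 [0.5889 0.0334 0.253 ] shift cm [ -9.02 -18.55  -6.88] turn [ 0.0509 -0.0844 -0.1011]
now 7.9167 [0.5889 0.0334 0.253 ] shift cm [ -8.55 -18.61  -8.83] turn [ 0.0509 -0.0844 -0.1011]
```

The arm ran into joint limits here (j3, j5, j6), so I'll fit a quick kinematic model to the logged poses and pick a reachable hand azimuth.

```bash
cat > kin.py <<'E'
from h import *
from scipy.optimize import least_squares
import itertools
J=[[1.1135,.6159,-.0126,1.4249,.0081,1.1034,-.0404],[.822,.34,-.268,1.47,.091,1.342,.212],[.643,.255,-.33,1.628,.082,1.275,-.031],[.373,.397,-.371,1.634,.153,1.143,-.373],[.27,.488,-.356,1.759,.207,.934,-.515],[.953,.637,-.876,1.833,-.655,.838,.314],[.628,1.072,-.919,1.869,-.652,.465,.549]]
P=[[.27113,-.58992,.23013],[.42066,-.34058,.38377],[.44066,-.20544,.37212],[.53037,-.08542,.30013],[.53959,-.03952,.21228],[.56097,.00892,.30188],[.5889,.1874,.1178]]
Qs=[[-.00125,.97689,.21376,-.00028],[.001,.815,.579,0],[-.002,.814,.581,.001],[-.002,.815,.579,-.001],[0,.817,.576,-.001],[-.265,.727,.51,.375],[-.332,.651,.57,.375]]
J=np.array(J);P=np.array(P);Rq=R.from_quat(np.array(Qs)[:,[1,2,3,0]])
def fk(q,L,s,c7):
    # L: d1, d3, a3, d5, a5, d7, a7
    M=R.identity(); p=np.zeros(3)
    M=R.from_euler('z',s[0]*q[0]); p=p+M.apply([L[7],0,L[0]])
    M=M*R.from_euler('y',q[1])*R.from_euler('z',s[1]*q[2]); p=p+M.apply([L[2],0,L[1]])
    M=M*R.from_euler('y',q[3])*R.from_euler('z',s[2]*q[4]); p=p+M.apply([L[4],0,L[3]])
    M=M*R.from_euler('y',q[5])*R.from_euler('z',s[3]*q[6]+c7); p=p+M.apply([L[6],0,L[5]])
    return p,M
def resid(x,s,js=J,ps=P,rs=Rq):
    o=[]
    for q,pp,rr in zip(js,ps,rs):
        p,M=fk(q,x[:8],s,x[8]); o+=list(p-pp)+list(.3*(M*rr.inv()).as_rotvec())
    return np.array(o)
if __name__=="__main__":
    best=[]
    for s in itertools.product([-1,1],repeat=4):
        for c in (0,np.pi/2,np.pi,-np.pi/2):
            f=least_squares(resid,[.3,.35,0,.35,0,.25,0,0,c],args=(s,)); best.append((f.cost,s,f.x))
    best.sort(key=lambda b:b[0])
    for b in best[:3]: print(b[0],b[1],b[2].round(4))
    print(resid(best[0][2],best[0][1]).reshape(-1,6).round(4))
    np.savez("kin.npz",x=best[0][2],s=best[0][1])
E
python3 kin.py
```

```text
8.554100611082838e-05 (-1, -1, -1, -1) [ 0.2596  0.5459 -0.0113  0.3692  0.0037  0.3085 -0.0168  0.0148  1.5706]
8.554100611082859e-05 (-1, -1, -1, -1) [ 0.2596  0.5459 -0.0113  0.3692  0.0037  0.3085 -0.0168  0.0148  1.5706]
8.554100611082924e-05 (-1, -1, -1, -1) [ 0.2596  0.5459 -0.0113  0.3692  0.0037  0.3085 -0.0168  0.0148  1.5706]
[[ 0.0035  0.0038  0.0026 -0.      0.      0.    ]
 [ 0.0053 -0.0013 -0.0011  0.0002 -0.0001 -0.0002]
 [ 0.0015 -0.0006 -0.002  -0.0001  0.0001  0.0004]
 [-0.0035 -0.0003  0.0009 -0.0001 -0.0002 -0.0005]
 [-0.0055 -0.0004  0.0027 -0.0002  0.0003 -0.0001]
 [ 0.0019  0.0008 -0.0048  0.      0.      0.0003]
 [ 0.0042 -0.0005  0.0016  0.     -0.0001 -0.0002]]
```

```bash
cat > ik.py <<'E'
from kin import *
from plan import *
d=np.load("kin.npz"); X=d['x'];S=d['s']
lo=np.array([-3.12,-.3,-1.34,.26,-1.36,.01,-2.84]);hi=np.array([3.12,2.06,1.32,2.42,4.5,1.98,2.84])
def ik(pt,Rg,q0,reg=.01):
    def f(q):
        p,M=fk(q,X[:8],S,X[8]); return np.concatenate([(p-pt)*10,(M*Rg.inv()).as_rotvec()*3,reg*(q-q0)])
    s=least_squares(f,np.clip(q0,lo+.05,hi-.05),bounds=(lo+.04,hi-.04)); p,M=fk(s.x,X[:8],S,X[8])
    return s.x,np.linalg.norm(p-pt),np.linalg.norm((M*Rg.inv()).as_rotvec())
E
python3 - <<'E'
from ik import *
rng=np.random.default_rng(0)
qc=np.array([.49,.98,-.95,1.83,-.73,.42,.44])
n=nrm(13.6,-8)
for dl in range(-180,180,15):
    Rg=stampR(13.6,-8,dl); pt=tcp_for(C+.03*n,Rg); sol=[]
    for k in range(25):
        q0=qc if k==0 else lo+(hi-lo)*rng.random(7)
        q,e,a=ik(pt,Rg,q0)
        if e<.004 and a<.01: sol.append((abs(q-qc).max(),min(np.minimum(q-lo,hi-q)),q.round(2).tolist()))
    sol.sort()
    print(dl,"toolz",Rg.apply([0,0,1]).round(2),len(sol),sol[:1])
E
```

```text
-180 toolz [-0.   -0.88 -0.48] 13 [(np.float64(1.8640712470296483), np.float64(0.3489881224585334), [-0.41, 0.79, 0.39, 2.07, 1.13, 0.89, 1.76])]
-165 toolz [ 0.22 -0.88 -0.43] 15 [(np.float64(2.1733511741782348), np.float64(0.06480618663279089), [-0.84, 1.16, 1.22, 2.23, 1.22, 0.07, 1.79])]
-150 toolz [ 0.43 -0.82 -0.38] 0 []
-135 toolz [ 0.62 -0.7  -0.34] 0 []
-120 toolz [ 0.78 -0.54 -0.31] 0 []
-105 toolz [ 0.89 -0.35 -0.29] 0 []
-90 toolz [ 0.95 -0.13 -0.28] 0 []
-75 toolz [ 0.95  0.1  -0.29] 0 []
-60 toolz [ 0.9   0.31 -0.31] 0 []
-45 toolz [ 0.79  0.51 -0.34] 9 [(np.float64(4.289657093244795), np.float64(0.040000000000003144), [1.52, 1.26, -1.26, 2.32, 3.56, 0.18, 2.8])]
-30 toolz [ 0.64  0.67 -0.38] 11 [(np.float64(0.9757055294403862), np.float64(0.12522143295819443), [1.27, 0.92, -0.69, 2.14, -1.23, 0.69, 1.42])]
-15 toolz [ 0.45  0.78 -0.43] 16 [(np.float64(0.7822155323818389), np.float64(0.448142139365177), [1.27, 0.96, -0.79, 1.97, -0.73, 0.76, 1.04])]
0 toolz [ 0.23  0.84 -0.49] 13 [(np.float64(0.6920899339813344), np.float64(0.5821808612466824), [1.18, 0.96, -0.76, 1.81,
[... 905 characters left out ...]
13 -0.68] 11 [(np.float64(1.2962883295958854), np.float64(0.3474014457360819), [0.19, 0.87, -0.02, 1.43, 0.27, 1.63, 1.74])]
120 toolz [-0.67 -0.35 -0.66] 13 [(np.float64(1.2549338294907662), np.float64(0.3786212804827416), [0.2, 0.86, -0.19, 1.51, 0.51, 1.6, 1.69])]
135 toolz [-0.56 -0.54 -0.63] 12 [(np.float64(1.3531952159595309), np.float64(0.5105160880168502), [0.06, 0.82, -0.07, 1.62, 0.62, 1.47, 1.79])]
150 toolz [-0.4  -0.7  -0.59] 10 [(np.float64(1.5253846197919745), np.float64(0.6264795320600449), [-0.03, 0.79, -0.05, 1.76, 0.8, 1.35, 1.79])]
165 toolz [-0.21 -0.82 -0.54] 15 [(np.float64(1.5326264141856183), np.float64(0.5138773158919057), [-0.37, 0.81, 0.42, 1.91, 0.8, 1.0, 1.96])]
```

Run:
```python
from plan import *
now(); tgt(.10,0); tgt(.03,0)
```

```text
t 7.92 foot [0.5866 0.0157 0.1976] axis [-0.155   0.063   0.9859] F [ 0.75 -0.57 -2.85] M [-1.01  0.82 -0.08] w 0.325
now 7.9167 [0.5889 0.0334 0.253 ] shift cm [-10.89 -17.95  -3.24] turn [-0.0683 -0.0535  0.4975]
now 7.9167 [0.5889 0.0334 0.253 ] shift cm [ -9.26 -18.17 -10.04] turn [-0.0683 -0.0535  0.4975]
```

Emit:
jog_arm(steps=[[[0, -1, 0], [-0.01, -0.01, 0.1], 2.0], [[-1, -3, 0], [-0.02, -0.02, 0.2], 2.0], [[-3, -6, 0], [-0.03, -0.02, 0.3], 2.0], [[-5, -9, -1], [-0.04, -0.03, 0.4], 2.0], [[-7, -12, -1], [-0.05, -0.04, 0.5], 2.0], [[-9, -15, -2], [-0.07, -0.05, 0.55], 2.0], [[-11, -18, -3], [-0.07, -0.05, 0.55], 2.0], [[-11, -18, -3], [-0.07, -0.05, 0.55], 2.0]])

```text
clock: 8.58
tcp_pos: [0.4775, -0.151, 0.2196]
tool_rot: [-0.262, 0.6, 0.622, 0.429]
contact_force: [-0.8, -1.6, -2.6]
width: 0.321
```

Emit:
jog_arm(steps=[[[0, 0, 0], [0, 0, 0], 2.0], [[0, 0, 0], [0, 0, 0], 2.0]])

```text
clock: 8.75
tcp_pos: [0.4783, -0.1446, 0.2227]
tool_rot: [-0.265, 0.597, 0.623, 0.431]
contact_force: [1.3, 0.2, -1.7]
width: 0.326
```

Run:
```python
from plan import *
print(now()[0]['joints'].round(2)); tgt(.05,0); tgt(.03,0)
```

```text
t 8.75 foot [ 0.4889 -0.1637  0.1687] axis [-0.2234  0.0213  0.9745] F [ 1.27  0.23 -1.74] M [-1.21  0.26 -0.02] w 0.326
[ 1.16  0.83 -0.72  1.77 -0.53  1.15  0.89]
now 8.75 [ 0.4783 -0.1446  0.2227] shift cm [ 1.33 -0.3  -5.07] turn [ 0.0004 -0.0111 -0.0515]
now 8.75 [ 0.4783 -0.1446  0.2227] shift cm [ 1.8  -0.36 -7.01] turn [ 0.0004 -0.0111 -0.0515]
```

Emit:
jog_arm(steps=[[[0.5, -0.1, -2], [0, -0.01, -0.05], 2.0], [[1, -0.2, -4], [0, -0.01, -0.05], 2.0], [[1.5, -0.3, -5.5], [0, -0.01, -0.05], 2.0], [[1.8, -0.3, -7], [0, -0.01, -0.05], 2.0], [[1.8, -0.3, -7], [0, -0.01, -0.05], 2.0], [[1.8, -0.3, -7], [0, -0.01, -0.05], 2.0], [[1.8, -0.3, -7], [0, -0.01, -0.05], 2.0]])

```text
clock: 9.33
tcp_pos: [0.497, -0.1456, 0.1548]
tool_rot: [-0.251, 0.608, 0.611, 0.441]
contact_force: [-0.0, -0.2, -1.7]
width: 0.327
```

Run:
```python
from plan import *
s,p,Rt=now(); print(s['joint_velocities'].round(3)); tgt(.03,0); tgt(.01,0)
a=viewer.snapshot("side");b=viewer.snapshot("scene");c=viewer.snapshot("wrist"); cc=cal("wrist")
cv2.imwrite("pics/side14.png",a);cv2.imwrite("pics/s14.png",b);cv2.imwrite("pics/w14.png",c);np.savez("w14.npz",T=cc[4],k=np.array(cc[:4]))
f=lambda x,k:cv2.resize(x,None,fx=k,fy=k,interpolation=cv2.INTER_CUBIC)
out=np.zeros((600,800,3),np.uint8); A=f(a[120:220,200:300],4);B=f(b[150:250,230:330],4); out[:400,:400]=A; out[:400,400:800]=B; cv2.imwrite("pics/c14.png",out)
F=p+Rt.apply(foot_t); ax=Rt.apply(R0.inv().apply([0,0,1]))
for n in("side","scene","wrist"): print(n,proj(cal(n),F).round(1),proj(cal(n),F+.112*ax).round(1),"ringC",proj(cal(n),C).round(1))
```

```text
t 9.33 foot [ 0.5074 -0.1651  0.1009] axis [-0.2345  0.0323  0.9716] F [-0.01 -0.24 -1.72] M [-1.23  0.36 -0.  ] w 0.327
[ 0.006 -0.015  0.003 -0.006  0.003 -0.001  0.001]
now 9.3333 [ 0.497  -0.1456  0.1548] shift cm [-0.07 -0.27 -0.22] turn [ 0.001   0.0015 -0.0059]
now 9.3333 [ 0.497  -0.1456  0.1548] shift cm [ 0.39 -0.33 -2.16] turn [ 0.001   0.0015 -0.0059]
side [259.4 162.4] [270. 132.] ringC [257.1 170. ]
scene [276.6 209.1] [269.4 179.8] ringC [278.6 217.6]
wrist [256.2 315.5] [254.5 213.5] ringC [255.  334.2]
```

View pics/c14.png

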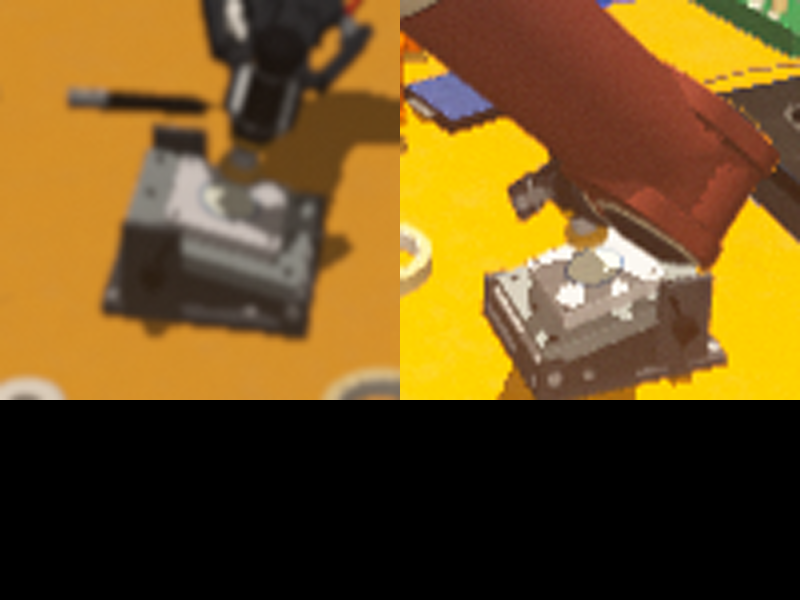

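View pics/w14.png

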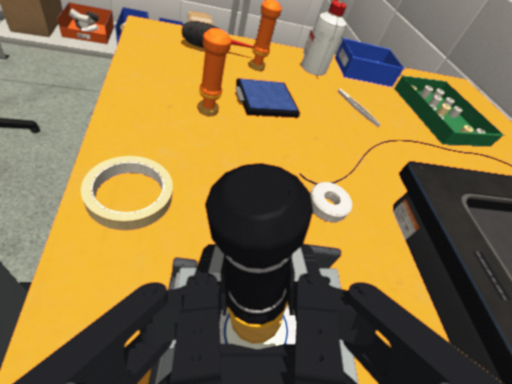

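Emit:
jog_arm(steps=[[[0.1, -0.2, -0.7], [0, 0, -0.005], 2.0], [[0.2, -0.3, -1.4], [0, 0, -0.005], 2.0], [[0.3, -0.3, -1.8], [0, 0, -0.005], 2.0], [[0.3, -0.3, -1.8], [0, 0, -0.005], 2.0], [[0.3, -0.3, -1.8], [0, 0, -0.005], 2.0], [[0.3, -0.3, -1.8], [0, 0, -0.005], 2.0]])

```text
clock: 9.98
tcp_pos: [0.4997, -0.1499, 0.1355]
tool_rot: [-0.25, 0.611, 0.608, 0.441]
contact_force: [-1.0, -0.1, -2.1]
width: 0.325
```

```bash
cat > look.py <<'E'
from plan import *
import sys
k=sys.argv[1]
s,p,Rt=now(); print(s['joint_velocities'].round(3)); tgt(.005,0); tgt(.0,0)
a=viewer.snapshot("side");b=viewer.snapshot("scene");c=viewer.snapshot("wrist"); cc=cal("wrist")
cv2.imwrite(f"pics/side{k}.png",a);cv2.imwrite(f"pics/s{k}.png",b);cv2.imwrite(f"pics/w{k}.png",c);np.savez(f"w{k}.npz",T=cc[4],k=np.array(cc[:4]))
f=lambda x,k:cv2.resize(x,None,fx=k,fy=k,interpolation=cv2.INTER_CUBIC)
out=np.zeros((600,800,3),np.uint8); A=f(a[130:200,225:295],5);B=f(b[170:240,245:315],5);D=f(c[260:384,150:370],2)
out[:350,:350]=A; out[:350,400:750]=B; out[352:600,:440]=D; cv2.imwrite(f"pics/c{k}.png",out)
F=p+Rt.apply(foot_t); ax=Rt.apply(R0.inv().apply([0,0,1]))
for n in("side","scene","wrist"): print(n,proj(cal(n),F).round(1),proj(cal(n),F+.112*ax).round(1),"ringC",proj(cal(n),C).round(1))
E
python3 look.py 15
```

```text
t 9.98 foot [ 0.5099 -0.1695  0.0816] axis [-0.2328  0.0345  0.9719] F [-1.04 -0.13 -2.15] M [-1.26  0.38 -0.03] w 0.325
[-0.002 -0.008 -0.003 -0.002  0.     0.001 -0.001]
now 9.9833 [ 0.4997 -0.1499  0.1355] shift cm [ 0.25  0.07 -0.72] turn [0.0015 0.     0.0011]
now 9.9833 [ 0.4997 -0.1499  0.1355] shift cm [ 0.36  0.06 -1.21] turn [0.0015 0.     0.0011]
side [258.4 166.7] [268.7 137. ] ringC [257.1 170. ]
scene [277.8 214.8] [270.7 185.9] ringC [278.6 217.6]
wrist [256.1 317.4] [254.2 216.2] ringC [257.  321.7]
```

View pics/c15.png

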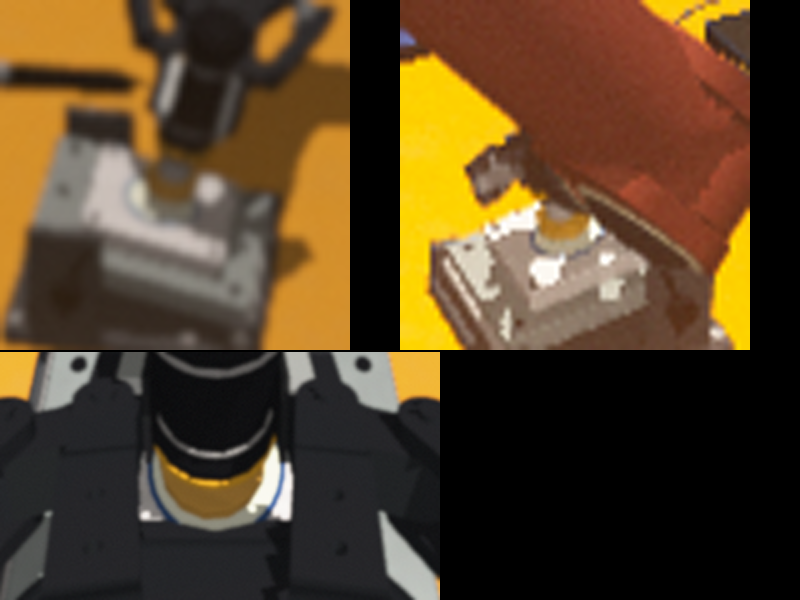

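The foot sits above the ring's middle in all three views, with lateral error about 1 mm. Now I'll feel for the surface along the normal.

Emit:
jog_arm(steps=[[[0.1, 0.05, -0.3], [0, 0, 0], 2.0], [[0.2, 0.08, -0.6], [0, 0, 0], 2.0], [[0.26, 0.08, -0.78], [0, 0, 0], 2.0], [[0.26, 0.08, -0.78], [0, 0, 0], 2.0], [[0.26, 0.08, -0.78], [0, 0, 0], 2.0], [[0.26, 0.08, -0.78], [0, 0, 0], 2.0]])

```text
clock: 10.63
tcp_pos: [0.5022, -0.1492, 0.1276]
tool_rot: [-0.25, 0.611, 0.608, 0.441]
contact_force: [0.4, -1.0, -2.5]
width: 0.323
```

```bash
cat > ck.py <<'E'
from plan import *
n=nrm(13.6,-8); s,p,Rt=now(); F=p+Rt.apply(foot_t)-C; print("h mm",(F@n*1000).round(2),"lateral mm",((F-F@n*n)*1000).round(2),"Fn",(s['contact_force']@n).round(2),"+wt",((s['contact_force']+[0,0,2.3])@n).round(2), s['joint_velocities'].round(3))
E
python3 ck.py
```

```text
t 10.63 foot [ 0.5124 -0.1688  0.0737] axis [-0.2327  0.0349  0.9719] F [ 0.45 -0.96 -2.46] M [-1.23  0.33  0.02] w 0.323
h mm 4.36 lateral mm [-0.07 -0.18 -0.01] Fn -2.53 +wt -0.29 [ 0.001 -0.003 -0.002 -0.002 -0.001  0.     0.001]
```

Emit:
jog_arm(steps=[[[0.03, 0, -0.1], [0, 0, 0], 2.0], [[0.05, 0, -0.2], [0, 0, 0], 2.0], [[0.05, 0, -0.2], [0, 0, 0], 2.0], [[0.05, 0, -0.2], [0, 0, 0], 2.0]])

```text
clock: 10.97
tcp_pos: [0.5028, -0.1493, 0.1256]
tool_rot: [-0.25, 0.611, 0.609, 0.441]
contact_force: [0.4, 0.0, -2.4]
width: 0.322
```

```bash
python3 ck.py
```

```text
t 10.97 foot [ 0.5129 -0.1689  0.0718] axis [-0.2329  0.0351  0.9719] F [ 0.41  0.03 -2.38] M [-1.18  0.33  0.02] w 0.322
h mm 2.32 lateral mm [-0.02 -0.18  0.  ] Fn -2.41 +wt -0.18 [ 0.001 -0.    -0.001  0.002  0.002  0.     0.   ]
```

Emit:
jog_arm(steps=[[[0.03, 0, -0.1], [0, 0, 0], 2.0], [[0.03, 0, -0.1], [0, 0, 0], 2.0], [[0.03, 0, -0.1], [0, 0, 0], 2.0], [[0.03, 0, -0.1], [0, 0, 0], 2.0]])

```text
clock: 11.3
tcp_pos: [0.5029, -0.1491, 0.1252]
tool_rot: [-0.25, 0.611, 0.608, 0.441]
contact_force: [-2.6, -1.0, 2.4]
width: 0.325
```

```bash
python3 ck.py
```

```text
t 11.3 foot [ 0.5131 -0.1686  0.0714] axis [-0.2331  0.0341  0.9719] F [-2.62 -1.02  2.39] M [-0.63  0.33  0.29] w 0.325
h mm 1.91 lateral mm [0.03 0.09 0.01] Fn 2.9 +wt 5.13 [ 0.001  0.    -0.    -0.    -0.    -0.003 -0.   ]
```

Contact at h≈1.9 mm with about 5 N. I'll press in along the normal.

Emit:
jog_arm(steps=[[[0.01, 0, -0.05], [0, 0, 0], 2.0], [[0.03, 0, -0.1], [0, 0, 0], 2.0], [[0.04, -0.01, -0.15], [0, 0, 0], 2.0], [[0.05, -0.01, -0.19], [0, 0, 0], 2.0], [[0.05, -0.01, -0.19], [0, 0, 0], 2.0]])

```text
clock: 11.72
tcp_pos: [0.5033, -0.149, 0.1238]
tool_rot: [-0.25, 0.61, 0.608, 0.441]
contact_force: [-4.2, -3.5, 7.7]
width: 0.322
```

```bash
python3 ck.py; python3 ck.py
```

```text
t 11.72 foot [ 0.5135 -0.1685  0.0699] axis [-0.2332  0.0327  0.9719] F [-4.2  -3.48  7.72] M [-0.12  0.35  0.55] w 0.322
h mm 0.4 lateral mm [0.08 0.31 0.01] Fn 8.37 +wt 10.6 [ 0.001 -0.003 -0.002  0.     0.001 -0.001 -0.   ]
t 11.72 foot [ 0.5135 -0.1685  0.0699] axis [-0.2332  0.0327  0.9719] F [-4.2  -3.48  7.72] M [-0.12  0.35  0.55] w 0.322
h mm 0.4 lateral mm [0.08 0.31 0.01] Fn 8.37 +wt 10.6 [ 0.001 -0.003 -0.002  0.     0.001 -0.001 -0.   ]
```

Emit:
jog_arm(steps=[[[0.01, -0.02, -0.05], [0, 0, 0], 2.0], [[0.02, -0.04, -0.1], [0, 0, 0], 2.0], [[0.02, -0.04, -0.13], [0, 0, 0], 2.0], [[0.02, -0.04, -0.13], [0, 0, 0], 2.0]])

```text
clock: 12.05
tcp_pos: [0.5034, -0.149, 0.1231]
tool_rot: [-0.251, 0.61, 0.608, 0.442]
contact_force: [-4.8, -3.9, 9.2]
width: 0.323
```

```bash
python3 ck.py
```

```text
t 12.05 foot [ 0.5136 -0.1684  0.0692] axis [-0.2335  0.0313  0.9719] F [-4.81 -3.87  9.25] M [0.16 0.31 0.68] w 0.323
h mm -0.3 lateral mm [ 0.04  0.37 -0.  ] Fn 9.98 +wt 12.22 [-0.    -0.003  0.001  0.     0.002  0.001 -0.001]
```

Emit:
jog_arm(steps=[[[0.01, -0.01, -0.04], [0, 0, 0], 2.0], [[0.02, -0.02, -0.08], [0, 0, 0], 2.0], [[0.02, -0.02, -0.08], [0, 0, 0], 2.0], [[0.02, -0.02, -0.08], [0, 0, 0], 2.0]])

```text
clock: 12.38
tcp_pos: [0.5035, -0.1491, 0.1227]
tool_rot: [-0.251, 0.61, 0.608, 0.442]
contact_force: [-5.4, -3.0, 9.7]
width: 0.321
```

```bash
python3 ck.py
```

```text
t 12.38 foot [ 0.5137 -0.1685  0.0688] axis [-0.2337  0.0306  0.9718] F [-5.38 -3.02  9.68] M [0.42 0.34 0.73] w 0.321
h mm -0.71 lateral mm [0.06 0.37 0.  ] Fn 10.56 +wt 12.8 [ 0.    -0.002 -0.     0.     0.    -0.001  0.   ]
```

Emit:
jog_arm(steps=[[[0.01, 0, -0.04], [0, 0, 0], 2.0], [[0.01, 0, -0.04], [0, 0, 0], 2.0], [[0.01, 0, -0.04], [0, 0, 0], 2.0], [[0.01, 0, -0.04], [0, 0, 0], 2.0], [[0.01, 0, -0.04], [0, 0, 0], 2.0]])

```text
clock: 12.8
tcp_pos: [0.5035, -0.149, 0.1225]
tool_rot: [-0.251, 0.61, 0.608, 0.442]
contact_force: [-6.0, -4.1, 11.1]
width: 0.325
```

```bash
python3 ck.py
```

```text
t 12.8 foot [ 0.5138 -0.1684  0.0686] axis [-0.2337  0.0304  0.9718] F [-6.02 -4.11 11.13] M [0.41 0.39 0.77] w 0.325
h mm -0.94 lateral mm [0.08 0.4  0.  ] Fn 12.08 +wt 14.32 [ 0.001 -0.001  0.001 -0.001 -0.003  0.    -0.001]
```

Emit:
jog_arm(steps=[[[0, 0, 0], [0, 0, 0], 2.0], [[0, 0, 0], [0, 0, 0], 2.0], [[0, 0, 0], [0, 0, 0], 2.0], [[0, 0, 0], [0, 0, 0], 2.0], [[0, 0, 0], [0, 0, 0], 2.0], [[0, 0, 0], [0, 0, 0], 2.0]])

```text
clock: 13.3
tcp_pos: [0.5035, -0.149, 0.1225]
tool_rot: [-0.251, 0.609, 0.608, 0.442]
contact_force: [-6.1, -3.5, 10.4]
width: 0.325
```

```bash
python3 ck.py; python3 look.py 16
```

```text
t 13.3 foot [ 0.5138 -0.1684  0.0686] axis [-0.2338  0.0304  0.9718] F [-6.07 -3.48 10.45] M [0.43 0.32 0.8 ] w 0.325
h mm -0.94 lateral mm [0.08 0.41 0.01] Fn 11.45 +wt 13.69 [-0.     0.002 -0.    -0.002  0.     0.     0.001]
t 13.3 foot [ 0.5138 -0.1684  0.0686] axis [-0.2338  0.0304  0.9718] F [-6.07 -3.48 10.45] M [0.43 0.32 0.8 ] w 0.325
[-0.     0.002 -0.    -0.002  0.     0.     0.001]
now 13.3 [ 0.5035 -0.149   0.1225] shift cm [-0.14 -0.01  0.57] turn [-0.0021  0.0009 -0.0011]
now 13.3 [ 0.5035 -0.149   0.1225] shift cm [-0.02 -0.02  0.09] turn [-0.0021  0.0009 -0.0011]
side [257.  170.3] [267.2 141. ] ringC [257.1 170. ]
scene [278.6 217.7] [271.7 189.3] ringC [278.6 217.6]
wrist [256.2 317.6] [254.4 216.1] ringC [256.2 317.8]
```

View pics/c16.png

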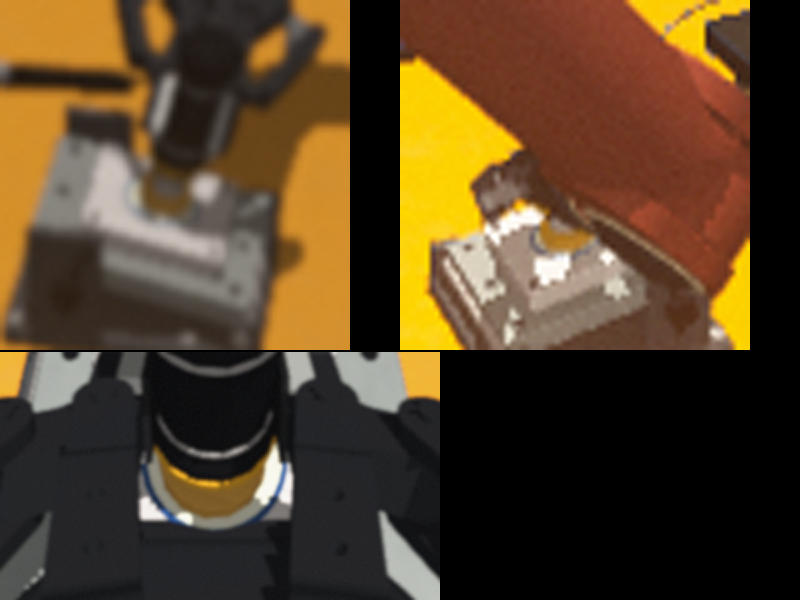

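Inside the ring and about 14 N steady. I'll hold a bit longer.

Emit:
jog_arm(steps=[[[0, 0, 0], [0, 0, 0], 2.0], [[0, 0, 0], [0, 0, 0], 2.0], [[0, 0, 0], [0, 0, 0], 2.0], [[0, 0, 0], [0, 0, 0], 2.0], [[0, 0, 0], [0, 0, 0], 2.0], [[0, 0, 0], [0, 0, 0], 2.0]])

```text
clock: 13.95
tcp_pos: [0.5035, -0.149, 0.1225]
tool_rot: [-0.251, 0.609, 0.608, 0.442]
contact_force: [-5.7, -3.6, 11.1]
width: 0.325
```

```bash
python3 ck.py
```

```text
t 13.95 foot [ 0.5138 -0.1684  0.0686] axis [-0.2337  0.0304  0.9718] F [-5.71 -3.63 11.07] M [0.41 0.33 0.73] w 0.325
h mm -0.94 lateral mm [ 0.06  0.44 -0.  ] Fn 11.97 +wt 14.21 [-0.     0.     0.001 -0.001  0.001 -0.001 -0.   ]
```

Emit:
jog_arm(steps=[[[-0.02, 0.01, 0.08], [0, 0, 0], 2.0], [[-0.04, 0.03, 0.18], [0, 0, 0], 2.0], [[-0.07, 0.05, 0.3], [0, 0, 0], 2.0], [[-0.1, 0.07, 0.44], [0, 0, 0], 2.0], [[-0.15, 0.08, 0.64], [0, 0, 0], 2.0], [[-0.22, 0.09, 0.94], [0, 0, 0], 2.0], [[-0.36, 0.11, 1.5], [0, 0, 0], 2.0], [[-0.6, 0.14, 2.5], [0, 0, 0], 2.0]])

```text
clock: 14.62
tcp_pos: [0.4977, -0.1486, 0.1443]
tool_rot: [-0.25, 0.612, 0.608, 0.44]
contact_force: [-0.5, -0.2, -2.2]
width: 0.325
```

Emit:
jog_arm(steps=[[[-0.5, 0.06, 2], [0, 0, 0], 2.0], [[-1, 0.1, 4], [0, 0, 0], 2.0], [[-1, 0.1, 4], [0, 0, 0], 2.0], [[-1, 0.1, 4], [0, 0, 0], 2.0]])

```text
clock: 14.95
tcp_pos: [0.4882, -0.1478, 0.1859]
tool_rot: [-0.248, 0.611, 0.609, 0.44]
contact_force: [-0.3, -0.2, -3.0]
width: 0.323
```

```bash
python3 ck.py
python3 - <<'E'
from h import *
f=lambda x,k:cv2.resize(x,None,fx=k,fy=k,interpolation=cv2.INTER_CUBIC)
a=viewer.snapshot("side");b=viewer.snapshot("scene");c=viewer.snapshot("wrist")
out=np.zeros((600,800,3),np.uint8); A=f(a[100:200,205:305],4);B=f(b[150:250,235:335],4)
out[:400,:400]=A; out[:400,400:800]=B;out[400:600,:300]=f(c[284:384,180:330],2); cv2.imwrite("pics/c17.png",out); cv2.imwrite("pics/w17.png",c)
E
```

```text
t 14.95 foot [ 0.4985 -0.1676  0.1321] axis [-0.2344  0.0379  0.9714] F [-0.31 -0.24 -2.96] M [-1.29  0.45 -0.01] w 0.323
h mm 64.4 lateral mm [ 0.   -0.91  0.03] Fn -2.82 +wt -0.58 [-0.005  0.035  0.029  0.008  0.01  -0.01   0.003]
```

View pics/c17.png

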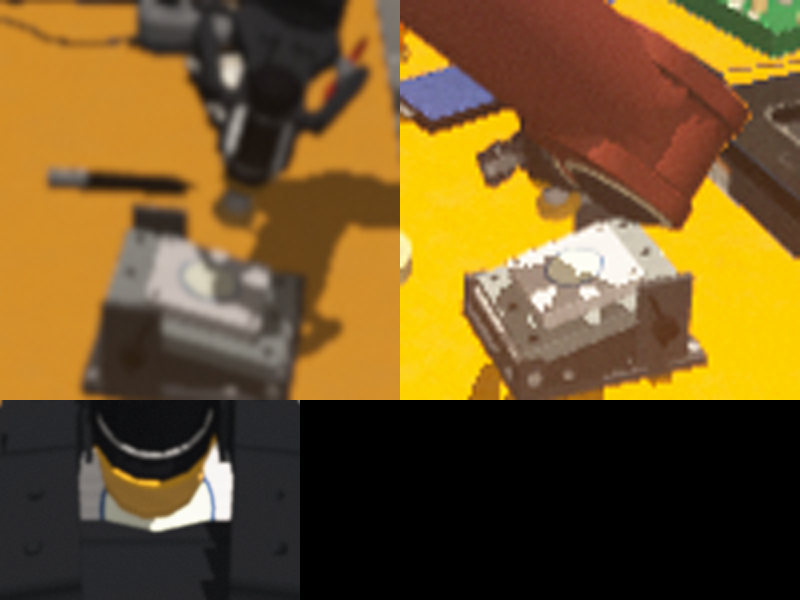

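View pics/w17.png

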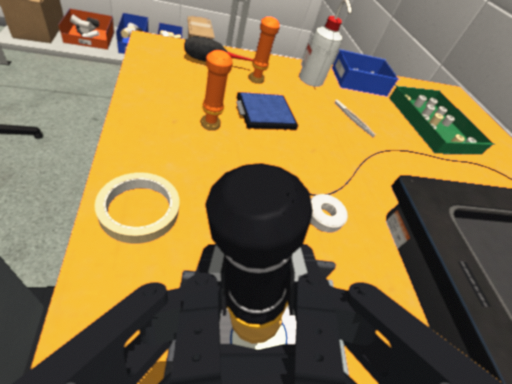

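Lifted off cleanly, with the stamp unchanged in the grip. Now back to the pad.

```bash
cat > back.py <<'E'
from plan import *
now()
for F in ([.60,.08,.17],[.603,.249,.07],[.603,.249,.024],[.603,.249,.014]): move(tcp_for(F,R0),R0)
E
python3 back.py
```

```text
t 15.1 foot [ 0.4978 -0.1674  0.1304] axis [-0.2315  0.0353  0.9722] F [-0.77 -0.12 -2.43] M [-1.28  0.32 -0.02] w 0.321
now 15.1 [ 0.4877 -0.1477  0.1842] shift cm [11.5  24.54  4.12] turn [0.0354 0.2337 0.0013]
now 15.1 [ 0.4877 -0.1477  0.1842] shift cm [11.8  41.44 -5.88] turn [0.0354 0.2337 0.0013]
now 15.1 [ 0.4877 -0.1477  0.1842] shift cm [ 11.8   41.44 -10.48] turn [0.0354 0.2337 0.0013]
now 15.1 [ 0.4877 -0.1477  0.1842] shift cm [ 11.8   41.44 -11.48] turn [0.0354 0.2337 0.0013]
```

Emit:
jog_arm(steps=[[[1, 2, 1.5], [0.01, 0.03, 0], 2.0], [[2.5, 5, 3], [0.01, 0.07, 0], 2.0], [[4, 8, 4], [0.02, 0.1, 0], 2.0], [[6, 11.5, 4], [0.02, 0.13, 0], 2.0], [[8, 15, 4], [0.03, 0.17, 0], 2.0], [[9.5, 18.5, 4], [0.03, 0.2, 0], 2.0], [[11, 22, 4], [0.035, 0.234, 0], 2.0], [[11.5, 24.5, 4], [0.035, 0.234, 0], 2.0]])

```text
clock: 15.77
tcp_pos: [0.6041, 0.1021, 0.2253]
tool_rot: [-0.331, 0.652, 0.568, 0.377]
contact_force: [0.1, 0.5, -2.0]
width: 0.322
```

```bash
python3 back.py
```

```text
t 15.77 foot [0.6015 0.0845 0.1699] axis [-3.0e-04 -2.4e-03  1.0e+00] F [ 0.14  0.54 -1.98] M [-1.21  0.14  0.03] w 0.322
now 15.7667 [0.6041 0.1021 0.2253] shift cm [-0.14 -0.44  0.01] turn [-0.0024  0.0003 -0.0023]
now 15.7667 [0.6041 0.1021 0.2253] shift cm [ 0.16 16.46 -9.99] turn [-0.0024  0.0003 -0.0023]
now 15.7667 [0.6041 0.1021 0.2253] shift cm [  0.16  16.46 -14.59] turn [-0.0024  0.0003 -0.0023]
now 15.7667 [0.6041 0.1021 0.2253] shift cm [  0.16  16.46 -15.59] turn [-0.0024  0.0003 -0.0023]
```

Emit:
jog_arm(steps=[[[0, 3, -1], [0, 0, 0], 2.0], [[0, 6, -3], [0, 0, 0], 2.0], [[0, 9, -5], [0, 0, 0], 2.0], [[0, 12, -7], [0, 0, 0], 2.0], [[0, 14.5, -9], [0, 0, 0], 2.0], [[0.1, 16.5, -10], [0, 0, 0], 2.0], [[0.1, 16.5, -10], [0, 0, 0], 2.0], [[0.1, 16.5, -10], [0, 0, 0], 2.0]])

```text
clock: 16.43
tcp_pos: [0.6026, 0.2639, 0.1235]
tool_rot: [-0.332, 0.654, 0.567, 0.375]
contact_force: [0.8, -0.3, -2.4]
width: 0.322
```

Emit:
jog_arm(steps=[[[0, 0, 0], [0, 0, 0], 2.0], [[0, 0, 0], [0, 0, 0], 2.0]])

```text
clock: 16.6
tcp_pos: [0.6051, 0.2608, 0.1248]
tool_rot: [-0.328, 0.655, 0.567, 0.377]
contact_force: [0.7, -0.0, -2.4]
width: 0.32
```

```bash
python3 back.py
```

```text
t 16.6 foot [0.6024 0.243  0.0695] axis [-0.0013  0.0018  1.    ] F [ 0.65 -0.01 -2.41] M [-1.34  0.22 -0.01] w 0.32
now 16.6 [0.6051 0.2608 0.1248] shift cm [ -0.24 -16.31  10.06] turn [0.0018 0.0013 0.0039]
now 16.6 [0.6051 0.2608 0.1248] shift cm [0.06 0.59 0.06] turn [0.0018 0.0013 0.0039]
now 16.6 [0.6051 0.2608 0.1248] shift cm [ 0.06  0.59 -4.54] turn [0.0018 0.0013 0.0039]
now 16.6 [0.6051 0.2608 0.1248] shift cm [ 0.06  0.59 -5.54] turn [0.0018 0.0013 0.0039]
```

Emit:
jog_arm(steps=[[[0, 0.2, -1.2], [0, 0, 0], 2.0], [[0, 0.4, -2.4], [0, 0, 0], 2.0], [[0, 0.5, -3.4], [0, 0, 0], 2.0], [[0, 0.5, -4.4], [0, 0, 0], 2.0], [[0, 0.5, -4.5], [0, 0, 0], 2.0], [[0, 0.5, -4.5], [0, 0, 0], 2.0], [[0, 0.5, -4.5], [0, 0, 0], 2.0]])

```text
clock: 17.18
tcp_pos: [0.6043, 0.2674, 0.0807]
tool_rot: [-0.33, 0.654, 0.567, 0.377]
contact_force: [-0.6, 0.8, -2.2]
width: 0.324
```

```bash
python3 back.py
python3 - <<'E'
from h import *
f=lambda x,k:cv2.resize(x,None,fx=k,fy=k,interpolation=cv2.INTER_CUBIC)
a=viewer.snapshot("side");b=viewer.snapshot("scene")
out=np.zeros((400,800,3),np.uint8); out[:,:400]=f(a[235:335,165:265],4);out[:,400:800]=f(b[110:210,200:300],4)
cv2.imwrite("pics/c18.png",out)
E
```

```text
t 17.18 foot [0.6017 0.2497 0.0253] axis [-1.4e-03 -3.0e-04  1.0e+00] F [-0.63  0.85 -2.23] M [-1.27  0.23 -0.01] w 0.324
now 17.1833 [0.6043 0.2674 0.0807] shift cm [ -0.16 -16.97  14.47] turn [-0.0003  0.0014  0.0013]
now 17.1833 [0.6043 0.2674 0.0807] shift cm [ 0.14 -0.07  4.47] turn [-0.0003  0.0014  0.0013]
now 17.1833 [0.6043 0.2674 0.0807] shift cm [ 0.14 -0.07 -0.13] turn [-0.0003  0.0014  0.0013]
now 17.1833 [0.6043 0.2674 0.0807] shift cm [ 0.14 -0.07 -1.13] turn [-0.0003  0.0014  0.0013]
```

View pics/c18.png

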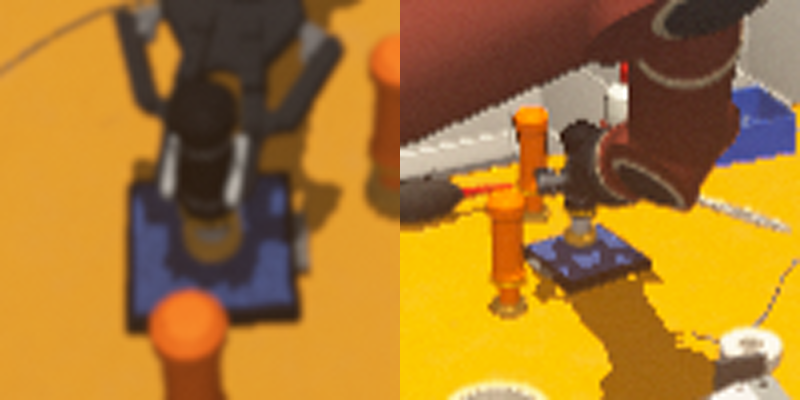

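The stamp is upright about 11 mm above the middle of the pad. I'll set it down gently.

Emit:
jog_arm(steps=[[[0.1, 0, -0.4], [0, 0, 0], 2.0], [[0.1, 0, -0.7], [0, 0, 0], 2.0], [[0.1, 0, -0.9], [0, 0, 0], 2.0], [[0.1, 0, -1.0], [0, 0, 0], 2.0], [[0.1, 0, -1.0], [0, 0, 0], 2.0], [[0.1, 0, -1.0], [0, 0, 0], 2.0]])

```text
clock: 17.78
tcp_pos: [0.605, 0.2675, 0.0701]
tool_rot: [-0.33, 0.654, 0.567, 0.377]
contact_force: [0.2, -0.0, -1.8]
width: 0.327
```

```bash
python3 -c "
from plan import *
now()"
```

```text
t 17.78 foot [0.6023 0.2498 0.0147] axis [-7.e-04  2.e-04  1.e+00] F [ 0.2  -0.04 -1.82] M [-1.25  0.12 -0.02] w 0.327
```

Emit:
jog_arm(steps=[[[0, 0, -0.1], [0, 0, 0], 2.0], [[0, 0, -0.1], [0, 0, 0], 2.0], [[0, 0, -0.1], [0, 0, 0], 2.0]])

```text
clock: 18.03
tcp_pos: [0.605, 0.2676, 0.0696]
tool_rot: [-0.33, 0.654, 0.567, 0.377]
contact_force: [-0.6, 0.1, 0.3]
width: 0.32
```

```bash
python3 -c "
from plan import *
now()"
```

```text
t 18.03 foot [0.6024 0.25   0.0142] axis [-1.3e-03 -2.0e-04  1.0e+00] F [-0.65  0.08  0.31] M [-1.08  0.08  0.01] w 0.32
```

Emit:
jog_arm(steps=[[[0, 0, 0], [0, 0, 0], 2.8], [[0, 0, 0], [0, 0, 0], 3.2], [[0, 0, 0], [0, 0, 0], 3.8], [[0, 0, 0], [0, 0, 0], 4.6], [[0, 0, 0], [0, 0, 0], 5.6], [[0, 0, 0], [0, 0, 0], 5.6], [[0, 0, 0], [0, 0, 0], 5.6]], grip_force=20)

```text
clock: 18.62
tcp_pos: [0.6051, 0.2675, 0.0693]
tool_rot: [-0.33, 0.654, 0.567, 0.377]
contact_force: [-0.3, -0.3, -0.3]
width: 0.655
```

Run:
```python
from plan import *
s,p,Rt=now(); print(p,Rt.apply([0,0,1]))
f=lambda x,k:cv2.resize(x,None,fx=k,fy=k,interpolation=cv2.INTER_CUBIC)
a=viewer.snapshot("side");b=viewer.snapshot("scene");c=viewer.snapshot("wrist")
out=np.zeros((600,800,3),np.uint8); out[:300,:300]=f(a[235:335,165:265],3);out[:300,400:700]=f(b[110:210,200:300],3);out[300:588,:384]=f(c,.75)
cv2.imwrite("pics/c19.png",out)
```

```text
t 18.62 foot [0.6024 0.2498 0.0139] axis [-1.1e-03  3.0e-04  1.0e+00] F [-0.28 -0.34 -0.29] M [-0.87  0.1  -0.01] w 0.655
[0.60505683 0.26750109 0.06930394] [ 0.1188059   0.85864933 -0.49860454]
```

View pics/c19.png

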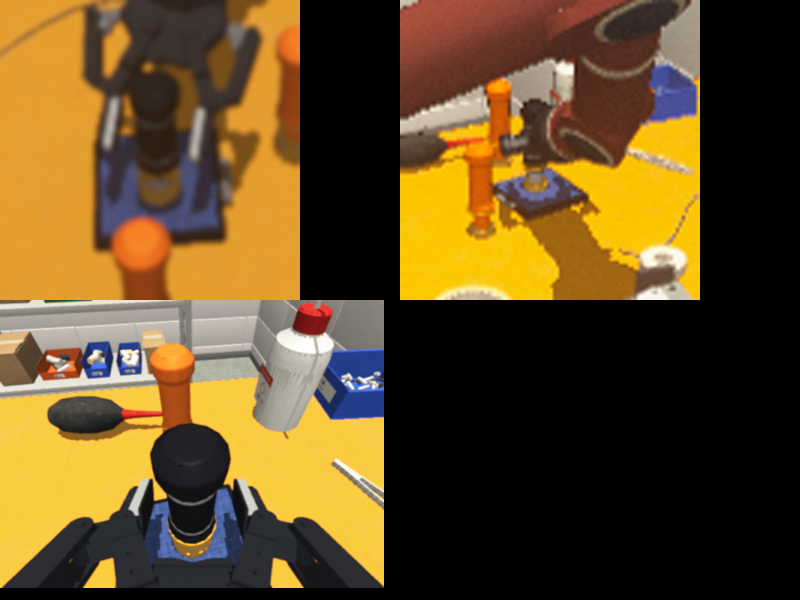

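Released and standing upright, clear of both pads. I'll back out along the tool axis.

Emit:
jog_arm(steps=[[[-0.1, -0.9, 0.5], [0, 0, 0], 5.6], [[-0.3, -2.2, 1.3], [0, 0, 0], 5.6], [[-0.5, -3.9, 2.3], [0, 0, 0], 5.6], [[-0.8, -5.6, 3.3], [0, 0, 0], 5.6], [[-1, -7.7, 4.5], [0, 0, 0], 5.6], [[-1.4, -10.3, 6], [0, 0, 0], 5.6], [[-1.6, -12, 9], [0, 0, 0], 5.6], [[-1.6, -14, 12], [0, 0, 0], 5.6]])

```text
clock: 19.43
tcp_pos: [0.5876, 0.1257, 0.1896]
tool_rot: [-0.33, 0.654, 0.567, 0.376]
contact_force: [1.1, 0.9, -1.1]
width: 0.658
```

Emit:
jog_arm(steps=[[[0, -3, 3], [0, 0, 0], 5.6], [[0, -5, 5], [0, 0, 0], 5.6], [[0, -5, 5], [0, 0, 0], 5.6], [[0, -5, 5], [0, 0, 0], 5.6], [[0, -5, 5], [0, 0, 0], 5.6]])

```text
clock: 19.85
tcp_pos: [0.5879, 0.0779, 0.2388]
tool_rot: [-0.33, 0.654, 0.568, 0.376]
contact_force: [-0.0, 0.4, -1.0]
width: 0.655
```

Run:
```python
from plan import *
s,p,Rt=now(); 
a=viewer.snapshot("side");b=viewer.snapshot("scene");c=viewer.snapshot("wrist")
cv2.imwrite("pics/side20.png",a);cv2.imwrite("pics/w20.png",c)
```

```text
t 19.85 foot [0.5852 0.0602 0.1835] axis [4.e-04 2.e-04 1.e+00] F [-0.04  0.41 -0.96] M [-0.87  0.08 -0.02] w 0.655
```

View pics/side20.png

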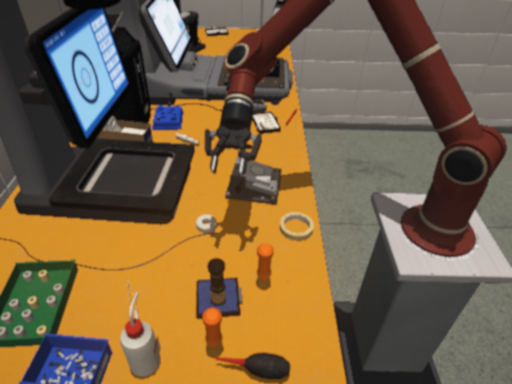

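View pics/w20.png

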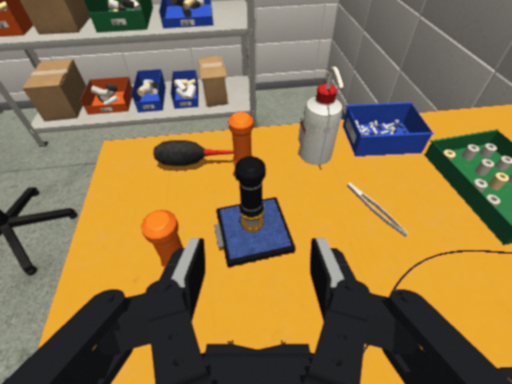

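The stamp stands upright on the pad: side view (217,283), wrist view (250,200). The tape roll, ring gauge and orange stamps are where they started, and the gripper is clear. The gripper hides the marker in this view, but I last saw it unmoved after the lift and have been nowhere near it since. Handing in.

```bash
python3 -c "
from bench import r
print(r.job_done())"
```

```text
the job is handed in; nothing more can be done
None
```

I stamped the blank inside the printed ring, stood the stamp upright on the ink pad again, and handed the job in at about 20 s of the 64 s allowed. The hand-in reports no verdict, so the results below are my own checks.

- **Pick-up:** I gripped the black stamp from the -y side with the hand tilted, because a straight approach would have hit an orange look-alike.
- **Stamping:** From the cameras I took the slope as 13.6°, then found the blank by touch about 2 mm higher than they had suggested. I pressed in along that slope's normal and held a measured 13.7–14.3 N, allowing for the stamp's weight, for a little over 1 s.
- **Inside the ring:** The stamp drifted about 0.4 mm sideways under load, and all views showed the foot inside the ring. I then lifted it straight off.
- **Put back:** The final views show the stamp upright and free on the pad, with the arm clear.
- **Bystanders:** The tape roll and ring gauge look unmoved. The gripper hid the marker in the last view; it looked unmoved just after the stamping, and I had not gone near it since.

**Checks that disagreed or failed:**
- Blank corners from the scene camera were bad, so I left them out of the slope estimate.
- A sideways force of about 4–5 N showed during the press, and a small correction did not remove it.
- On the first carry, the arm ran up against joint limits, so I moved it to a different hand direction before stamping.
- The pictures after lift-off showed no visible stamp mark.

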